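Pack the robot kit case and lock it

ROBOT

A 6-joint arm with a two-finger parallel gripper is mounted at the origin on the work surface. World frame = base frame: x ahead of the robot, y to its left, z up, the work surface at z = 0. Lengths are in m, angles in degrees, forces in N, time in s.
With the tool pointing down it reaches from about 0.35 to 0.875 m from the base axis. Payload 4.2 kg.
Tool frame: the origin (TCP) lies on the centre line of the jaws, within the pads' length; the fingertips stand 17 mm ahead of it and the grasp point (between the pads) lies 2 mm behind it; z points along the fingers, y is the direction in which the jaws open and shut (so a half turn about z gives the same grasp; the last joint's range is limited). The gripper opens to 87 mm and grips with 3 to 60 N. Pads are 19 mm wide; open, the fingers measure 117 mm over their backs; the gripper's body (75 mm by 190 mm) begins 51 mm behind the grasp point.
Start: joints at [-60.585, 22.042, 0.453, 0, -68.411, -14.817], TCP at [0.158, -0.605, 0.215] pointing down, gripper open.
Joint ranges: [-179.83, 179.83], [-69.29, 118.12], [-61.27, 80.66], [-181.25, 117.63], [-171.15, -9.14], [-177.46, 177.46]. Speed limits (degrees/s): [159.86, 159.86, 180, 180, 180, 180].

INTERFACE

Orientations are given as a 3x3 rotation matrix whose columns are the frame's x, y, z axes.
In Python, from station import * gives the robot as it stands.
- The arm moves only by the tool play_rows, never from a script. Its argument "targets" is a list that holds one entry, the list of rows, each a list of 5 numbers: the closure, from 0 (fully open) to 1 (shut), then the shift along the world's x, y, z in m, then the turn about the world's z in rad. In form: [[[gripper, x, y, z, twist], ...]]. A call has 1 to 5 rows; each row is the pose to reach, as a shift and turn from the pose commanded when the call began; what a row does not reach only later rows make up. A row lasts 1/12 s, in which the tool goes at most 41.7 mm and 7.16 degrees, less where a joint would pass 70% of its speed; a pose out of reach is approached as far as the arm can. A call with a gripper value outside its range is refused whole. The fingers move at their own pace and stop on an object; the grip force is fixed at half the most. Time passes only in rows, so rows that repeat a pose let the fingers close. It gives the time, the measured TCP pose, the force and the opening at its end, in the units of the state.
- sense(): the state, without advancing time (a new reading comes with each control period).
- capture(name): name is "side" or "top" or "wrist"; returns the picture (420x560x3 uint8, blue, green, red); there is no depth.
- get_calibration(name): a dict with "camera_matrix" (3x3 intrinsics, pixels), "T" (4x4, takes a point from camera to world coordinates). Camera axes: x right, y up, looking along -z (the intrinsics and any distortion apply to the point x, -y, -z); pixel columns grow to the right and rows downward; lengths in m; the calibration is good to about 2 mm. A picture is of the moment at which its call begins: read the wrist's pose just before it. get_calibration takes no time and is no camera call; for the wrist camera it gives the pose at the moment of the call.
- finish_job(): hands the job in, once; it reports no verdict.
The state is a dict: "time_s": time; "joints": joint angles; "joint_velocities": joint speeds; "effort": joint torques, N m; "tcp_pos": TCP position; "ee_rot": TCP orientation; "wrist_force": force on the tool from outside, world axes, zero at the start; "moment": the same for the moment, N m; "gripper_width": opening from 0.0 (shut) to 1.0 (fully open).
Only numpy, scipy, OpenCV 4.12 (cv2) and the standard library are available. Lean on these libraries where they do the work, as an engineer would, in place of code of your own. Each camera call takes 0.05 s, during which the arm holds its last target. There are 200 camera calls.

TASK

Pack up the robot kit: undo the slide catch and then the turn latch on the side of the case, lift the lid right up, take every battery pack off the charging rail and put it and every loose motor into the case. Then shut the lid, turn the latch fully back over it and slide the catch fully home again. Leave the other things on the desk where they are.

Things in the scene. Friction and masses are not known exactly. Their poses are not given: they have to be found in the camera images.
- case: black kit case, fixed; origin on the desk under the middle of its tray. Tray 170 mm along case x, 280 mm along y, 70 mm high, walls and floor 5 mm, open-topped under the lid. On its -y side a lock shelf, a solid block 70 mm high (case x -85 to 10 mm, y -140 to -244 mm), carries turn latch and slide catch. The lid's handle faces -x, its hinge is on +x.
- catch (a joint): slide catch, m: 0 is home (locked: its bolt stands beside the tail of the turn latch and stops it from turning), 0.022 is fully withdrawn, towards the case's -y. It stays where it is left; about 2 N moves it. The latch is free above about 0.018.
- catch_tab (a point): middle of the catch's upright aluminium thumb tab, 24 mm along the case's x, 10 mm along its y; it stands 36 mm above the bolt and its top is 8.5 mm above this point. Its axes are the case's.
- latch (a joint): steel turn latch, rad: 0 is shut (tongue pointing along the case's +y, 30 mm over the lid), 1.55 is fully open (tongue pointing along the case's -x, clear of the lid). Positive is anticlockwise seen from above. Blocked at 0 while the catch is home, and it then blocks the lid; it stays where it is left; about 2 N at the peg turns it.
- latch_peg (a point): the grip point of the latch's upright round peg, 14 mm diameter, standing 36 mm above the tongue; the point is 12 mm below its top, 24 mm above the tongue's top. 40 mm from the latch's pivot; it goes round with the latch.
- latch_pivot (a point): on the latch's vertical pivot axis, at the same height as the grip point of the peg.
- lid (a joint): grey hinged lid, rad: 0 is shut, 1.65 fully open (a little past upright). The hinge is along the case's y and stiff: the lid stays where it is left. About 4 N at the handle lifts it.
- lid_handle (a point): middle of the lid's handle bar: round, 12 mm diameter, 100 mm long along the case's y, 45 mm out in front of the lid's front edge. It goes round the hinge with the lid; 215 mm from the hinge axis.
- lid_hinge (a point): middle of the lid's hinge line (axis along the case's y), level with the handle bar when shut.
- rail: aluminium charging rail, fixed to the desk, 75 x 190 mm, its top 10 mm above the desk; origin on the desk. Its three places lie at y = -56, 0 and 56 mm in its own frame, x = 0, with a low fence (to 22 mm above the desk) along the -x side and the sprung clips (to 26 mm above the desk) along +x.
- pack0_mid (a point): one of up to three identical white battery packs (absent ones read None), 40 (x) x 24 (y) x 56 (z) mm, 90 g; the point is its middle, 28 mm above its underside. At the start it stands upright on the rail, axes along the rail's, held by a sprung clip that grips its foot (lowest 20 mm): grip above that. A straight upward pull of 10 to 15 N snaps it free; after 15 mm of lift it is clear.
- pack1_mid (a point): one of up to three identical white battery packs (absent ones read None), 40 (x) x 24 (y) x 56 (z) mm, 90 g; the point is its middle, 28 mm above its underside. At the start it stands upright on the rail, axes along the rail's, held by a sprung clip that grips its foot (lowest 20 mm): grip above that. A straight upward pull of 10 to 15 N snaps it free; after 15 mm of lift it is clear.
- pack2_mid (a point): one of up to three identical white battery packs (absent ones read None), 40 (x) x 24 (y) x 56 (z) mm, 90 g; the point is its middle, 28 mm above its underside. At the start it stands upright on the rail, axes along the rail's, held by a sprung clip that grips its foot (lowest 20 mm): grip above that. A straight upward pull of 10 to 15 N snaps it free; after 15 mm of lift it is clear.
- motor0_mid (a point): one of up to two identical grey motor blocks with a white disc on top (absent ones read None), 50 (x) x 34 (y) x 45 (z) mm, the disc being the top 5 mm, 80 g; the point is its middle, 22.5 mm above its underside. It lies loose on the desk, upright, at any yaw.
- motor1_mid (a point): one of up to two identical grey motor blocks with a white disc on top (absent ones read None), 50 (x) x 34 (y) x 45 (z) mm, the disc being the top 5 mm, 80 g; the point is its middle, 22.5 mm above its underside. It lies loose on the desk, upright, at any yaw.
- beam_long: bystander, to be left alone: green beam, 176 x 14 x 16 mm, lying; origin at its underside
- beam_short: bystander, to be left alone: yellow beam, 96 x 14 x 16 mm, lying; origin at its underside
- wheel: bystander, to be left alone: black tyre lying flat, 56 mm across, 22 mm high; origin at its underside
- gear: bystander, to be left alone: grey gear lying flat, 46 mm across, 12 mm high; origin at its underside
- driver: bystander, to be left alone: screwdriver 160 mm long, lying; origin at its underside
- mouse: bystander, to be left alone: black computer mouse, 105 x 60 x 34 mm; origin at its underside
- mug: bystander, to be left alone: white mug, 80 mm across, 90 mm high; origin at its underside
Things that resemble listed ones, but are neither listed nor needed, are in the scene too. Leave any orange look-alike of the part that bears motor1_mid alone.

How it is judged:
By the outcome, as a careful person would: the job done as asked, in the order asked, and still so for the second after the job is handed in, with the robot touching nothing.
Of pack0, pack1, pack2 only 2 to 3 are there at a start; the rules pass over those that are not, and their reading is None.
Of motor0, motor1 only 1 to 2 are there at a start; the rules pass over those that are not, and their reading is None.
At some moment in a run one of motor0, motor1 may be knocked a few centimetres aside while the robot is not near it.
Once in a run the grip may slacken for a moment while it holds something.
It also fails if it takes over 210 s, if anything falls off the work surface, if the arm or the gripper's body presses on something with over 40 N, if the wrist force passes 120 N, or if a joint passes its speed limit or range.

## Working session

There is one attempt and no reset: what is moved stays moved. The work goes in short steps, Python scripts to look and compute and a tool call to move; the robot and the scene stay as the last step left them, time stands still between calls to the robot, and variables do not carry over. Pictures are saved under pics/ and viewed, on a budget of 14 in all, crops included, one or two more only if the job needs it, and the job is handed in when it is done.

Besides the shell and the picture viewer there is one more tool, called after "Emit:" as a command line: name --argument value ..., lists and objects as JSON in quotes. play_rows: Moves the arm, as the interface text tells. Its arguments: {"type":"object","properties":{"targets":{"type":"array","items":{"type":"array","items":{"type":"array","items":{"type":"number"}}}}},"required":["targets"]}

```bash
mkdir -p pics; ls; cat > h.py <<'E'
from station import *
import numpy as np, cv2
def ray(cal,u,v):
    K=np.array(cal["camera_matrix"]);T=np.array(cal["T"])
    d=np.linalg.inv(K)@[u,v,1]; d=np.array([d[0],-d[1],-d[2]])
    return T[:3,3],T[:3,:3]@d
def onz(cal,u,v,z):
    o,d=ray(cal,u,v); return (o+d*(z-o[2])/d[2]).round(4)
def proj(cal,p):
    K=np.array(cal["camera_matrix"]);T=np.array(cal["T"])
    c=T[:3,:3].T@(np.array(p)-T[:3,3]); q=K@[c[0],-c[1],-c[2]]; return (q[:2]/q[2]).round(1)
E
python3 - <<'E'
from h import *
s=sense();print(s)
for n in("top","side","wrist"):
    c=get_calibration(n);print(n,{k:np.array(v).round(4).tolist() if k in("T","camera_matrix") else v for k,v in c.items()})
ims={n:capture(n) for n in("top","side")}
for n in ims: cv2.imwrite(f"pics/{n}0.png",cv2.resize(ims[n],(800,600),interpolation=cv2.INTER_CUBIC)); np.save(f"pics/{n}0.npy",ims[n])
E
```

```text
pics
{'time_s': 0.0, 'joints': array([-6.05842909e+01,  2.20916446e+01,  3.78033204e-01, -2.98860705e-02,
       -6.84101783e+01, -1.48168095e+01]), 'joint_velocities': array([ 0.06599051,  0.07559801, -0.00879958,  0.02090626, -0.00278121,
        0.02106554]), 'effort': array([ 6.57343990e-04, -3.90660954e+01,  1.87407303e+01,  4.21991542e+00,
        1.11182863e-02, -1.78996825e-04]), 'tcp_pos': array([ 0.15739477, -0.6042049 ,  0.21343606]), 'ee_rot': array([[-9.67762475e-01, -2.51863821e-01, -6.38621257e-04],
       [-2.51864617e-01,  9.67760156e-01,  2.12016791e-03],
       [ 8.40386156e-05,  2.21266505e-03, -9.99997549e-01]]), 'wrist_force': array([-0.64977856,  0.37965118,  1.12789109]), 'moment': array([-0.03119239,  0.03759471,  0.02240592]), 'gripper_width': 0.9999505212542823}
top {'camera_matrix': [[496.4298, 0.0, 282.4562], [0.0, 496.4298, 198.3677], [0.0, 0.0, 1.0]], 'T': [[-0.0099, 0.9965, -0.0833, 0.389], [-0.9998, -0.0113, -0.0164, 0.0515], [-0.0172, 0.0832, 0.9964, 1.294], [0.0, 0.0, 0.0, 1.0]]}
side {'camera_matrix': [[423.424, 0.0, 276.6903], [0.0, 423.424, 203.6067], [0.0, 0.0, 1.0]], 'T': [[0.9546, 0.2369, -0.1803, 0.2587], [-0.2973, 0.7279, -0.6179, -0.6074], [-0.0152, 0.6435, 0.7653, 0.9185], [0.0, 0.0, 0.0, 1.0]]}
wrist {'camera_matrix': [[354.0363, 0.0, 287.7849], [0.0, 354.0363, 210.2531], [0.0, 0.0, 1.0]], 'T': [[-0.2524, -0.9351, -0.2486, 0.09], [0.9676, -0.2433, -0.0673, -0.6217], [0.0024, -0.2576, 0.9663, 0.3833], [0.0, 0.0, 0.0, 1.0]]}
```

View pics/top0.png

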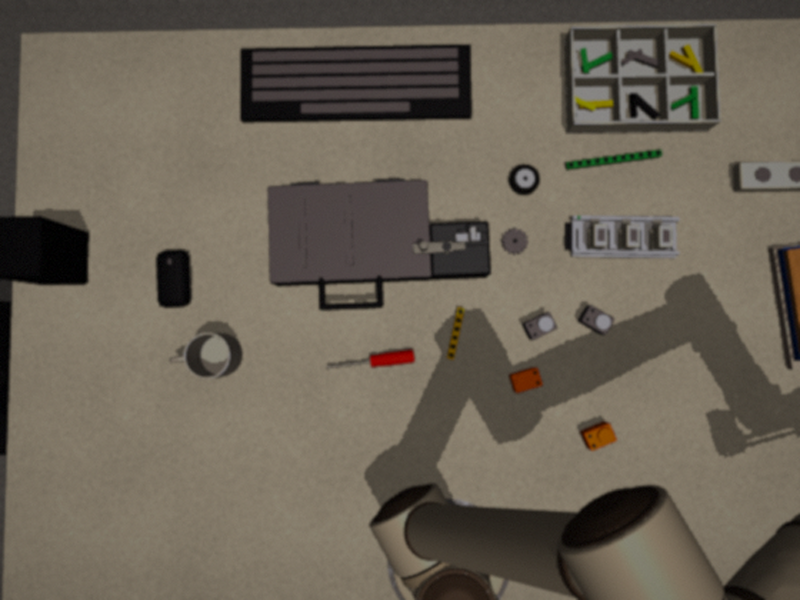

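View pics/side0.png

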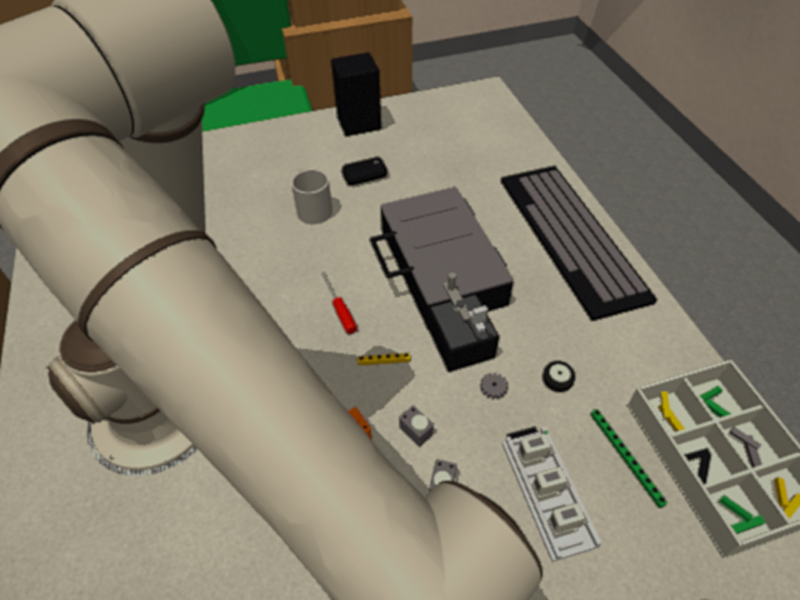

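The top view shows the case with lid x 268–430, y 180–283. The latch is near (440,246), the catch near (475,235), three packs on the rail near (603/634/666,235), and the motors at (540,325) and (596,318). The orange blocks are look-alikes. The side view agrees.

```bash
cat >> h.py <<'E'
def tri(p):
    A=np.zeros((3,3));b=np.zeros(3)
    for c,u,v in p:
        o,d=ray(c,u,v);d=d/np.linalg.norm(d);M=np.eye(3)-np.outer(d,d);A+=M;b+=M@o
    return np.linalg.solve(A,b).round(4)
E
python3 - <<'E'
from h import *
t=get_calibration("top");s=get_calibration("side")
f=.7
print("peg",tri([(t,421*f,246*f),(s,452*f,277*f)]))
print("tab",tri([(t,475*f,234*f),(s,480*f,314*f)]))
for n,u,v in[("c1",268,186),("c2",428,180),("c3",430,277),("c4",272,283)]:print(n,onz(t,u*f,v*f,.08))
print("handle",[onz(t,u*f,v*f,.075) for u,v in((321,307),(382,305))])
print("packs",[onz(t,u*f,v*f,.066) for u,v in((603,235),(634,235),(666,235))])
print("rail",[onz(t,u*f,v*f,.01) for u,v in((571,218),(677,218),(677,258),(571,258))])
print("motors",[onz(t,u*f,v*f,.045) for u,v in((540,325),(596,318))])
im=np.load("pics/top0.npy")
cr=cv2.resize(im[110:250,270:490],None,fx=3.6,fy=3.6,interpolation=cv2.INTER_CUBIC);cv2.imwrite("pics/topcrop.png",cr)
E
```

```text
peg [0.5513 0.0405 0.1156]
tab [ 0.5691 -0.0498  0.1131]
c1 [0.6636 0.306  0.08  ]
c2 [0.6703 0.027  0.08  ]
c3 [0.501  0.0258 0.08  ]
c4 [0.4938 0.2981 0.08  ]
handle [array([0.4517, 0.2141, 0.075 ]), array([0.454 , 0.1089, 0.075 ])]
packs [array([ 0.5722, -0.2762,  0.066 ]), array([ 0.5715, -0.3298,  0.066 ]), array([ 0.5708, -0.3851,  0.066 ])]
rail [array([ 0.6125, -0.2341,  0.01  ]), array([ 0.61  , -0.4262,  0.01  ]), array([ 0.5368, -0.4231,  0.01  ]), array([ 0.5391, -0.232 ,  0.01  ])]
motors [array([ 0.4175, -0.1666,  0.045 ]), array([ 0.4287, -0.2647,  0.045 ])]
```

View pics/topcrop.png

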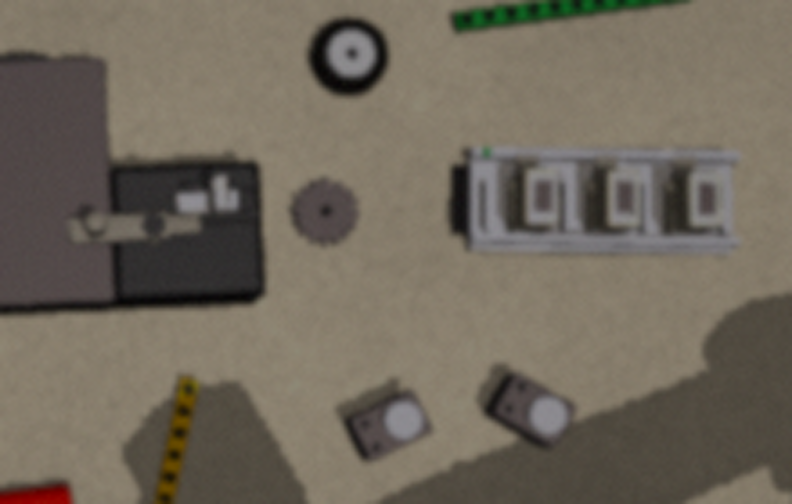

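The crop shows the latch tongue with its peg near (95,222), the pivot near (155,225) and the bolt and tab around (190–235,200). Next I move over the lock for a wrist view.

Emit:
play_rows --targets '[[[0,0.1,0.149,0.009,-0.0575],[0,0.1,0.149,0.009,-0.0575],[0,0.1,0.149,0.009,-0.0575],[0,0.1,0.149,0.009,-0.0575],[0,0.1,0.149,0.009,-0.0575]]]'

```text
time_s: 0.52
tcp_pos: [0.259, -0.4521, 0.2237]
ee_rot: [[-0.98, -0.199, 0.001], [-0.199, 0.98, 0.001], [-0.001, 0.001, -1.0]]
wrist_force: [-0.6, 0.3, 0.6]
gripper_width: 0.999
```

Emit:
play_rows --targets '[[[0,0.1,0.149,0.009,-0.0575],[0,0.1,0.149,0.009,-0.0575],[0,0.1,0.149,0.009,-0.0575],[0,0.1,0.149,0.009,-0.0575],[0,0.1,0.149,0.009,-0.0575]]]'

```text
time_s: 0.93
tcp_pos: [0.3594, -0.3035, 0.2328]
ee_rot: [[-0.99, -0.143, 0.001], [-0.143, 0.99, 0.0], [-0.001, 0.0, -1.0]]
wrist_force: [-0.7, -0.9, 0.5]
gripper_width: 1.003
```

Emit:
play_rows --targets '[[[0,0.1,0.149,0.009,-0.0575],[0,0.1,0.149,0.009,-0.0575],[0,0.1,0.149,0.009,-0.0575],[0,0.1,0.149,0.009,-0.0575],[0,0.1,0.149,0.009,-0.0575]]]'

```text
time_s: 1.35
tcp_pos: [0.4599, -0.1543, 0.2416]
ee_rot: [[-0.996, -0.086, 0.001], [-0.086, 0.996, 0.0], [-0.001, 0.0, -1.0]]
wrist_force: [-0.1, -0.4, -0.9]
gripper_width: 0.997
```

Emit:
play_rows --targets '[[[0,0.1,0.149,0.009,-0.0575],[0,0.1,0.149,0.009,-0.0575],[0,0.1,0.149,0.009,-0.0575],[0,0.1,0.149,0.009,-0.0575],[0,0.1,0.149,0.009,-0.0575]]]'

```text
time_s: 1.77
tcp_pos: [0.5599, -0.0051, 0.2499]
ee_rot: [[-1.0, -0.028, 0.0], [-0.028, 1.0, 0.0], [-0.0, 0.0, -1.0]]
wrist_force: [0.2, -1.1, -0.3]
gripper_width: 1.0
```

```bash
cat >> h.py <<'E'
def wr(name,crop=None,cam="wrist"):
    c=get_calibration(cam);im=capture(cam);np.savez(f"pics/{name}.npz",im=im,K=c["camera_matrix"],T=c["T"])
    cv2.imwrite(f"pics/{name}.png",cv2.resize(im,(800,600),interpolation=cv2.INTER_CUBIC)); return c
def cal(name):
    z=np.load(f"pics/{name}.npz");return dict(camera_matrix=z["K"],T=z["T"])
def st():
    s=sense();R=s["ee_rot"];print("t",round(s["time_s"],2),"tcp",s["tcp_pos"].round(4),"yaw_y",round(float(np.degrees(np.arctan2(R[1,1],R[0,1]))),2),"w",round(s["gripper_width"]*87,1),"F",s["wrist_force"].round(1))
E
python3 -c "
from h import *
st();wr('w1')"
```

```text
t 1.77 tcp [ 0.5599 -0.0051  0.2499] yaw_y 91.62 w 87.0 F [ 0.2 -1.1 -0.3]
```

View pics/w1.png

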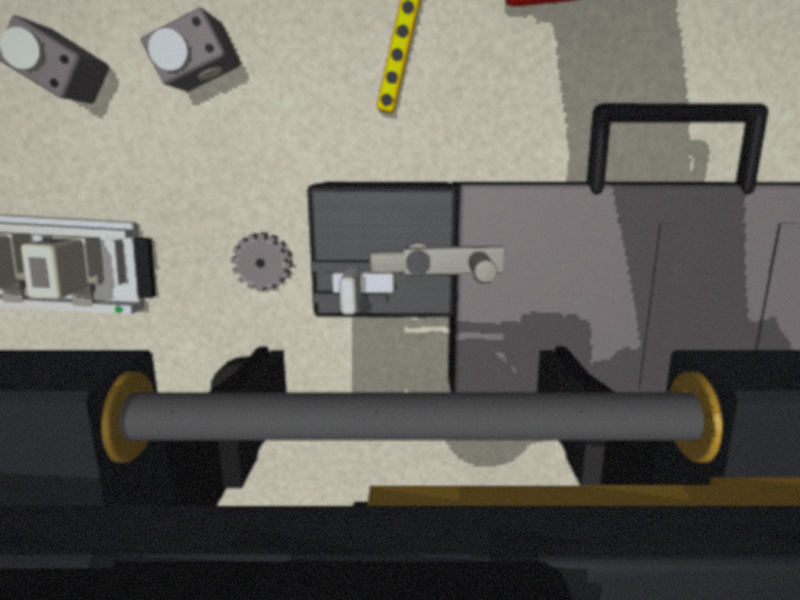

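Wrist view: tab top centred near (347,294), peg top near (485,270), pivot near (418,260), handle bar along y≈112 from x≈595 to 768, case edges clear.

```bash
python3 - <<'E'
from h import *
t=get_calibration("top");s=get_calibration("side");w=cal("w1");f=.7
print("peg",tri([(w,485*f,270*f),(s,452*f,277*f)]),tri([(w,485*f,270*f),(t,421*f,246*f)]))
print("tab",tri([(w,347*f,294*f),(s,480*f,314*f)]))
for z in(.11,.12,.13):print(z,"peg",onz(w,485*f,270*f,z),"tab",onz(w,347*f,294*f,z))
for z in(.085,.09):print(z,"pivot",onz(w,418*f,260*f,z))
print("shelf top corners .07",[onz(w,u*f,v*f,.07) for u,v in((310,187),(457,184),(316,315))])
for z in(.07,.075,.08): print("handle",[onz(w,u*f,v*f,z) for u,v in((596,112),(766,112))])
# crop of side
im=capture("side");cv2.imwrite("pics/s1.png",cv2.resize(im[175:265,250:370],None,fx=6,fy=6,interpolation=cv2.INTER_CUBIC))
E
```

```text
peg [0.5517 0.0404 0.1157] [0.5504 0.0407 0.1156]
tab [ 0.5711 -0.0451  0.1064]
0.11 peg [0.5519 0.0415 0.11  ] tab [ 0.5699 -0.0447  0.11  ]
0.12 peg [0.55   0.0399 0.12  ] tab [ 0.5673 -0.0434  0.12  ]
0.13 peg [0.548  0.0384 0.13  ] tab [ 0.5647 -0.0422  0.13  ]
0.085 pivot [ 0.5514 -0.      0.085 ]
0.09 pivot [ 5.505e-01 -1.000e-04  9.000e-02]
shelf top corners .07 [array([ 0.5063, -0.0742,  0.07  ]), array([0.5015, 0.0249, 0.07  ]), array([ 0.5964, -0.072 ,  0.07  ])]
handle [array([0.4532, 0.1129, 0.07  ]), array([0.45  , 0.2236, 0.07  ])]
handle [array([0.4538, 0.1112, 0.075 ]), array([0.4506, 0.2203, 0.075 ])]
handle [array([0.4543, 0.1095, 0.08  ]), array([0.4512, 0.217 , 0.08  ])]
```

View pics/s1.png

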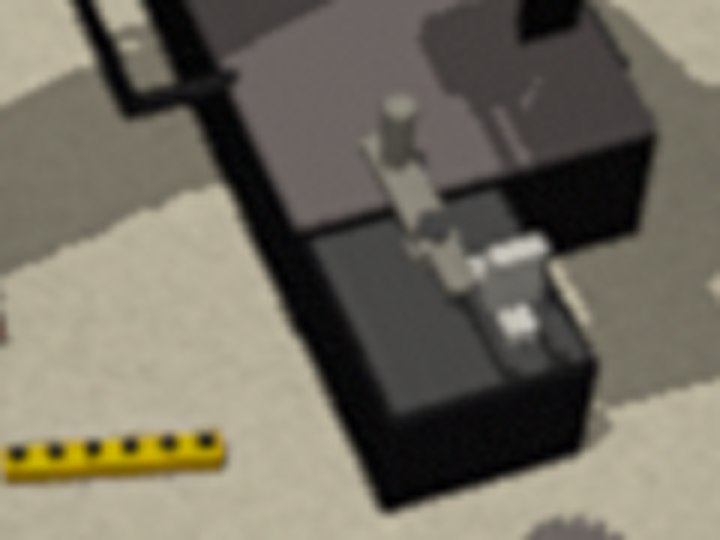

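The side crop shows the tab's top edge centred near (520,250) and the peg top near (400,103).

```bash
python3 - <<'E'
from h import *
s=get_calibration("side");w=cal("w1");f=.7
print("peg",tri([(w,485*f,270*f),(s,316.7,192.2)]))
print("tab",tri([(w,347*f,294*f),(s,336.7,216.7)]))
E
```

```text
peg [0.5507 0.039  0.1238]
tab [ 0.5703 -0.0442  0.1168]
```

Emit:
play_rows --targets '[[[0.5,0.011,-0.035,-0.05,0],[0.5,0.011,-0.035,-0.1,0],[0.5,0.011,-0.035,-0.12,0],[0.5,0.011,-0.035,-0.12,0],[0.5,0.011,-0.035,-0.12,0]]]'

```text
time_s: 2.28
tcp_pos: [0.5662, -0.0455, 0.1285]
ee_rot: [[-1.0, -0.023, -0.007], [-0.023, 1.0, -0.002], [0.007, -0.001, -1.0]]
wrist_force: [1.3, 0.3, 0.9]
gripper_width: 0.709
```

```bash
python3 -c "
from h import *
st();wr('w2');st()"
```

```text
t 2.28 tcp [ 0.5662 -0.0455  0.1285] yaw_y 91.33 w 61.7 F [1.3 0.3 0.9]
t 2.33 tcp [ 0.5685 -0.0449  0.1313] yaw_y 91.39 w 57.6 F [ 0.2 -0.3  1.7]
```

View pics/w2.png

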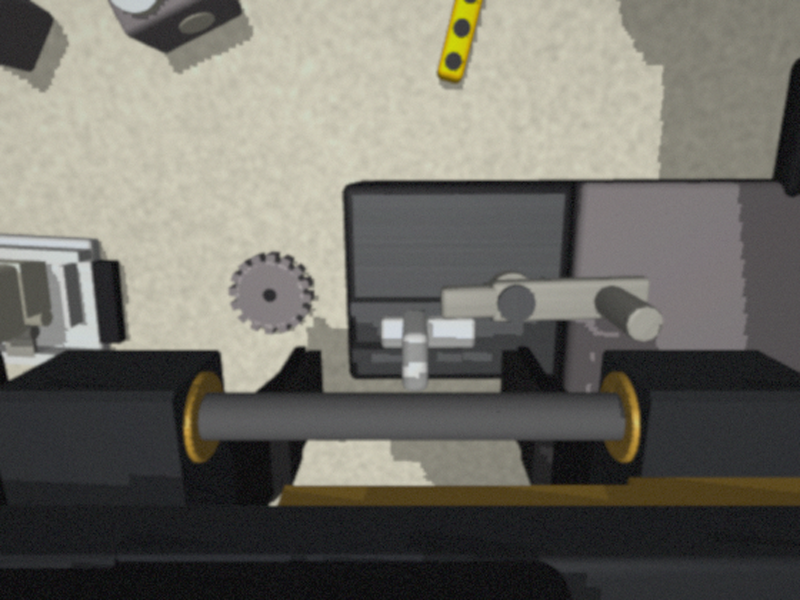

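Tab top spans about (404–427, 335–388), centred between the fingers; peg top is near (643,323).

```bash
python3 - <<'E'
from h import *
w=cal("w2");w1=cal("w1");s=get_calibration("side");f=.7
print(onz(w,415*f,361*f,.1155),onz(w,643*f,323*f,.12), "pivot",onz(w,516*f,302*f,.088))
print(tri([(w,415*f,361*f),(w1,347*f,294*f)]),tri([(w,643*f,323*f),(w1,485*f,270*f),(s,316.7,192.2)]))
st()
E
```

```text
[ 0.5693 -0.0433  0.1155] [0.5505 0.0404 0.12  ] pivot [ 5.519e-01 -1.000e-04  8.800e-02]
[ 0.5671 -0.0434  0.1209] [0.5504 0.0389 0.1235]
t 2.33 tcp [ 0.5685 -0.0449  0.1313] yaw_y 91.39 w 57.6 F [ 0.2 -0.3  1.7]
```

Emit:
play_rows --targets '[[[0.5,0,0.001,-0.025,0],[0.5,0,0.001,-0.025,0],[1,0,0.001,-0.025,0],[1,0,0.001,-0.025,0],[1,0,0.001,-0.025,0]]]'

```text
time_s: 2.75
tcp_pos: [0.5699, -0.0426, 0.1079]
ee_rot: [[-1.0, -0.025, 0.004], [-0.025, 1.0, 0.0], [-0.004, 0.0, -1.0]]
wrist_force: [-0.4, 0.4, 0.3]
gripper_width: 0.356
```

Emit:
play_rows --targets '[[[1,0,0,0,0],[1,0,0,0,0],[1,0,0,0,0],[1,0,0,0,0],[1,0,0,0,0]]]'

```text
time_s: 3.17
tcp_pos: [0.5689, -0.0435, 0.1062]
ee_rot: [[-1.0, -0.025, 0.001], [-0.025, 1.0, -0.001], [-0.001, -0.001, -1.0]]
wrist_force: [0.9, -3.8, 3.7]
gripper_width: 0.106
```

Emit:
play_rows --targets '[[[1,0,-0.006,0,0],[1,0,-0.012,0,0],[1,0.0005,-0.018,0,0],[1,0.0005,-0.023,0,0],[1,0.0005,-0.024,0,0]]]'

```text
time_s: 3.58
tcp_pos: [0.5695, -0.0661, 0.106]
ee_rot: [[-1.0, -0.024, 0.002], [-0.024, 1.0, 0.003], [-0.002, 0.003, -1.0]]
wrist_force: [-1.4, 9.3, 4.9]
gripper_width: 0.106
```

Emit:
play_rows --targets '[[[1,0,0,0,0],[1,0,0,0,0],[0.5,0,0,0,0],[0.5,0,0,0,0],[0.5,0,0,0,0]]]'

```text
time_s: 4.0
tcp_pos: [0.5685, -0.0673, 0.1048]
ee_rot: [[-1.0, -0.024, -0.001], [-0.024, 1.0, -0.0], [0.002, -0.0, -1.0]]
wrist_force: [0.3, -0.1, 0.1]
gripper_width: 0.253
```

Emit:
play_rows --targets '[[[0.5,0,0,0.03,0],[0.5,-0.016,0.04,0.04,0],[0.5,-0.018,0.08,0.04,0],[0.5,-0.018,0.107,0.04,0],[0.5,-0.018,0.107,0.04,0]]]'

```text
time_s: 4.42
tcp_pos: [0.5511, 0.0435, 0.1456]
ee_rot: [[-1.0, -0.029, 0.001], [-0.029, 1.0, 0.001], [-0.001, 0.001, -1.0]]
wrist_force: [-0.8, 0.3, -0.2]
gripper_width: 0.491
```

```bash
python3 -c "
from h import *
capture('side');st();wr('w3');st()"
```

```text
t 4.47 tcp [0.5508 0.0419 0.1453] yaw_y 91.6 w 43.0 F [ 0.2 -1.  -0.1]
t 4.52 tcp [0.5507 0.0407 0.1451] yaw_y 91.52 w 43.1 F [ 0.1 -0.2  0.3]
```

View pics/w3.png

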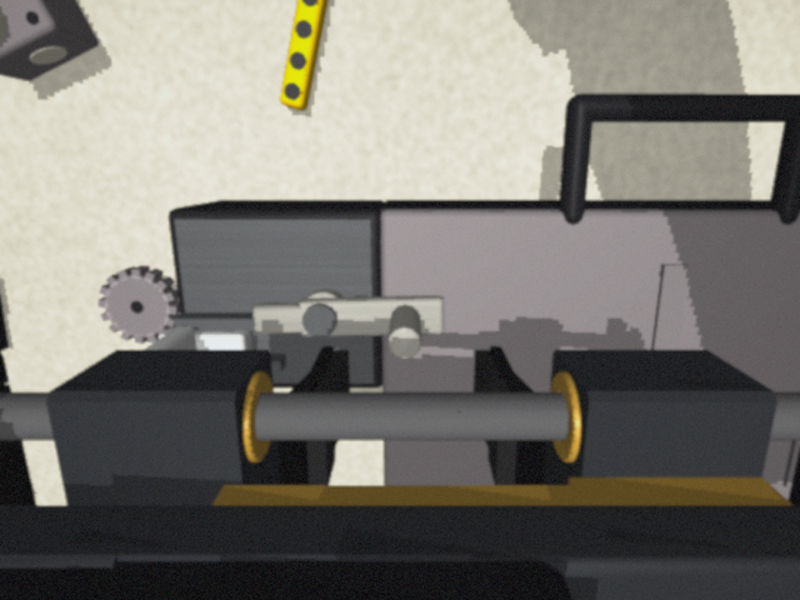

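```bash
python3 - <<'E'
from h import *
w=cal("w3");f=.7
for z in(.12,.123):print(onz(w,405*f,343*f,z))
print("tabx",onz(w,205*f,340*f,.09))
a0=np.radians(91.4);P=lambda a:0.04*np.array([np.cos(a0+a),np.sin(a0+a)])
n=15;ph=np.linspace(0,1.56,n+1)
for k in range(0,n,5):
    print([[1]+(P(ph[k+j])-P(ph[k])).round(4).tolist()+[0,round(ph[k+j]-ph[k],3)] for j in range(1,6)])
st()
E
```

```text
[0.5512 0.04   0.12  ]
[0.5501 0.04   0.123 ]
tabx [ 0.5631 -0.0542  0.09  ]
[[1, -0.0041, -0.0003, 0, np.float64(0.104)], [1, -0.0082, -0.0011, 0, np.float64(0.208)], [1, -0.0122, -0.0022, 0, np.float64(0.312)], [1, -0.0161, -0.0038, 0, np.float64(0.416)], [1, -0.0197, -0.0058, 0, np.float64(0.52)]]
[[1, -0.0034, -0.0023, 0, np.float64(0.104)], [1, -0.0066, -0.005, 0, np.float64(0.208)], [1, -0.0095, -0.008, 0, np.float64(0.312)], [1, -0.0121, -0.0113, 0, np.float64(0.416)], [1, -0.0143, -0.0148, 0, np.float64(0.52)]]
[[1, -0.0018, -0.0037, 0, np.float64(0.104)], [1, -0.0033, -0.0076, 0, np.float64(0.208)], [1, -0.0043, -0.0117, 0, np.float64(0.312)], [1, -0.0049, -0.0158, 0, np.float64(0.416)], [1, -0.005, -0.0199, 0, np.float64(0.52)]]
t 4.52 tcp [0.5507 0.0407 0.1451] yaw_y 91.52 w 43.1 F [ 0.1 -0.2  0.3]
```

Emit:
play_rows --targets '[[[0.5,0,0,-0.02,0],[0.5,0,0,-0.035,0],[1,0,0,-0.035,0],[1,0,0,-0.035,0],[1,0,0,-0.035,0]]]'

```text
time_s: 4.93
tcp_pos: [0.5516, 0.0394, 0.111]
ee_rot: [[-1.0, -0.024, 0.001], [-0.024, 1.0, -0.0], [-0.001, -0.0, -1.0]]
wrist_force: [1.0, -0.5, 0.3]
gripper_width: 0.356
```

Emit:
play_rows --targets '[[[1,0,0,0,0],[1,0,0,0,0],[1,0,0,0,0],[1,0,0,0,0]]]'

```text
time_s: 5.27
tcp_pos: [0.5515, 0.0391, 0.1114]
ee_rot: [[-1.0, -0.025, 0.001], [-0.025, 1.0, -0.002], [-0.001, -0.002, -1.0]]
wrist_force: [1.2, -5.6, 1.3]
gripper_width: 0.137
```

Emit:
play_rows --targets '[[[1,-0.0041,-0.0003,0,0.104],[1,-0.0082,-0.0011,0,0.208],[1,-0.0122,-0.0022,0,0.312],[1,-0.0161,-0.0038,0,0.416],[1,-0.0197,-0.0058,0,0.52]]]'

```text
time_s: 5.68
tcp_pos: [0.5323, 0.0342, 0.1114]
ee_rot: [[-0.852, -0.523, 0.003], [-0.523, 0.852, 0.0], [-0.003, -0.001, -1.0]]
wrist_force: [1.6, -2.0, -0.4]
gripper_width: 0.138
```

Emit:
play_rows --targets '[[[1,-0.0034,-0.0023,0,0.104],[1,-0.0066,-0.005,0,0.208],[1,-0.0095,-0.008,0,0.312],[1,-0.0121,-0.0113,0,0.416],[1,-0.0143,-0.0148,0,0.52]]]'

```text
time_s: 6.1
tcp_pos: [0.5175, 0.0201, 0.1114]
ee_rot: [[-0.48, -0.877, 0.002], [-0.877, 0.48, 0.001], [-0.002, -0.001, -1.0]]
wrist_force: [-1.0, 1.8, 1.9]
gripper_width: 0.13
```

Emit:
play_rows --targets '[[[1,-0.0018,-0.0037,0,0.104],[1,-0.0033,-0.0076,0,0.208],[1,-0.0043,-0.0117,0,0.312],[1,-0.0049,-0.0158,0,0.416],[1,-0.005,-0.0199,0,0.52]]]'

```text
time_s: 6.52
tcp_pos: [0.5115, 0.0002, 0.1114]
ee_rot: [[0.019, -1.0, -0.0], [-1.0, -0.019, 0.001], [-0.001, 0.0, -1.0]]
wrist_force: [-6.3, 12.7, 6.4]
gripper_width: 0.135
```

Emit:
play_rows --targets '[[[1,0,0,0,0],[1,0,0,0,0]]]'

```text
time_s: 6.68
tcp_pos: [0.5115, 0.0006, 0.1114]
ee_rot: [[0.014, -1.0, -0.0], [-1.0, -0.014, 0.002], [-0.002, 0.0, -1.0]]
wrist_force: [-4.0, 4.0, 5.3]
gripper_width: 0.136
```

Emit:
play_rows --targets '[[[0.5,0,0,0,0],[0.5,0,0,0,0],[0.5,0,0,0.02,0],[0.5,0,0,0.05,0],[0.5,0,0,0.09,0]]]'

```text
time_s: 7.1
tcp_pos: [0.5103, -0.0006, 0.1992]
ee_rot: [[0.014, -1.0, -0.006], [-1.0, -0.014, -0.001], [0.001, 0.006, -1.0]]
wrist_force: [0.5, 0.3, -0.1]
gripper_width: 0.426
```

Emit:
play_rows --targets '[[[0.65,-0.059,0.166,0,0],[0.65,-0.059,0.166,0,0],[0.65,-0.059,0.166,0,0],[0.65,-0.059,0.166,0,0],[0.65,-0.059,0.166,0,0]]]'

```text
time_s: 7.52
tcp_pos: [0.452, 0.1697, 0.2011]
ee_rot: [[0.019, -1.0, 0.002], [-1.0, -0.019, 0.002], [-0.002, -0.002, -1.0]]
wrist_force: [0.1, -0.2, 0.1]
gripper_width: 0.358
```

```bash
python3 -c "
from h import *
capture('side');wr('s2',cam='side');wr('w4');st()
a=cv2.imread('pics/s2.png');b=cv2.imread('pics/w4.png')
cv2.imwrite('pics/m4.png',cv2.resize(np.hstack([a[150:450,250:650],b[100:400,200:600]]),(800,300)))"
```

```text
t 7.67 tcp [0.4529 0.1664 0.2006] yaw_y -179.07 w 30.3 F [-0.3 -0.5 -0.6]
```

View pics/m4.png

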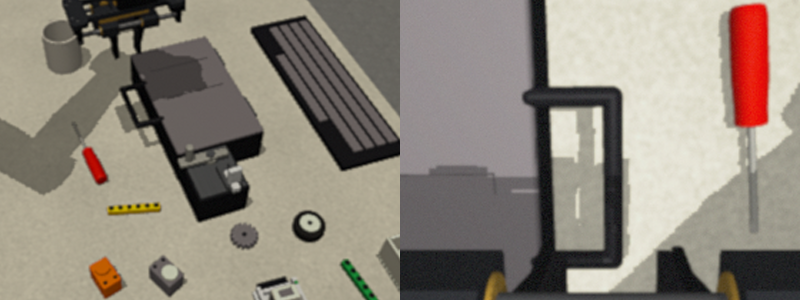

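The side view shows the latch open and the handle corners near (373,240) and (388,272). The wrist view has the handle bar along x≈413, from y≈197 to 358.

```bash
python3 - <<'E'
from h import *
w=cal("w4");w1=cal("w1");s=cal("s2");f=.7
print("-y",tri([(w,413*f,197*f),(w1,596*f,112*f)]),tri([(w,413*f,197*f),(s,388*f,272*f)]))
print("+y",tri([(w,413*f,358*f),(w1,766*f,112*f)]),tri([(w,413*f,358*f),(s,373*f,240*f)]))
for z in(.07,.08):print(onz(w,413*f,197*f,z),onz(w,413*f,358*f,z),onz(w,413*f,275*f,z))
E
```

```text
-y [0.4526 0.1162 0.0609] [0.4546 0.1145 0.084 ]
+y [0.4522 0.2063 0.0956] [0.453  0.2135 0.0742]
[0.4531 0.1158 0.07  ] [0.4511 0.216  0.07  ] [0.4521 0.1622 0.07  ]
[0.4531 0.1152 0.08  ] [0.4512 0.2121 0.08  ] [0.4522 0.1601 0.08  ]
```

Emit:
play_rows --targets '[[[0.65,-0.0005,0,-0.04,0],[0.65,-0.0005,0,-0.08,0],[0.65,-0.0005,0,-0.105,0],[0.65,-0.0005,0,-0.127,0],[0.65,-0.0005,0,-0.127,0]]]'

```text
time_s: 8.08
tcp_pos: [0.4501, 0.1623, 0.0694]
ee_rot: [[0.011, -1.0, -0.008], [-1.0, -0.011, -0.006], [0.006, 0.008, -1.0]]
wrist_force: [0.5, -0.2, -0.2]
gripper_width: 0.35
```

Emit:
play_rows --targets '[[[1,0,0,0,0],[1,0,0,0,0],[1,0,0,0,0],[1,0,0,0,0],[1,0,0,0,0]]]'

```text
time_s: 8.5
tcp_pos: [0.4532, 0.1661, 0.0748]
ee_rot: [[0.014, -1.0, 0.002], [-1.0, -0.014, 0.002], [-0.002, -0.002, -1.0]]
wrist_force: [-0.5, 0.1, -0.7]
gripper_width: 0.059
```

```bash
python3 - <<'E'
from h import *
r=.215;P=lambda a:r*np.array([-np.cos(a),np.sin(a)])
n=15;ph=np.linspace(0,1.66,n+1)
for k in range(0,n,5):
    o=[]
    for j in range(1,6):
        d=P(ph[k+j])-P(ph[k]);o.append([1,round(d[0],4),round(d[0]*.0244,4),round(d[1],4),0])
    print(o)
st()
E
```

```text
[[1, np.float64(0.0013), np.float64(0.0), np.float64(0.0237), 0], [1, np.float64(0.0052), np.float64(0.0001), np.float64(0.0472), 0], [1, np.float64(0.0117), np.float64(0.0003), np.float64(0.0701), 0], [1, np.float64(0.0207), np.float64(0.0005), np.float64(0.0921), 0], [1, np.float64(0.0321), np.float64(0.0008), np.float64(0.113), 0]]
[[1, np.float64(0.0136), np.float64(0.0003), np.float64(0.0195), 0], [1, np.float64(0.0293), np.float64(0.0007), np.float64(0.0374), 0], [1, np.float64(0.0468), np.float64(0.0011), np.float64(0.0534), 0], [1, np.float64(0.066), np.float64(0.0016), np.float64(0.0675), 0], [1, np.float64(0.0867), np.float64(0.0021), np.float64(0.0793), 0]]
[[1, np.float64(0.0218), np.float64(0.0005), np.float64(0.0095), 0], [1, np.float64(0.0446), np.float64(0.0011), np.float64(0.0164), 0], [1, np.float64(0.0679), np.float64(0.0017), np.float64(0.0209), 0], [1, np.float64(0.0916), np.float64(0.0022), np.float64(0.0227), 0], [1, np.float64(0.1154), np.float64(0.0028), np.float64(0.0219), 0]]
t 8.5 tcp [0.4532 0.1661 0.0748] yaw_y -179.2 w 5.1 F [-0.5  0.1 -0.7]
```

Emit:
play_rows --targets '[[[1,0,0,0,0],[1,0,0,0,0],[1,0,0,0,0]]]'

```text
time_s: 8.75
tcp_pos: [0.4526, 0.1658, 0.0738]
ee_rot: [[0.014, -1.0, 0.0], [-1.0, -0.014, 0.0], [-0.0, -0.0, -1.0]]
wrist_force: [-0.1, -0.8, -0.1]
gripper_width: 0.007
```

```bash
python3 -c "
from h import *
st();wr('s3',cam='side')
a=np.load('pics/s3.npz')['im']
b=np.load('pics/w4.npz')['im']
wr('w5')
a=cv2.imread('pics/s3.png')
cv2.imwrite('pics/m5.png',np.hstack([cv2.resize(a[130:380,300:520],(440,500)),cv2.imread('pics/w5.png')[100:600,200:560]]))"
```

```text
t 8.75 tcp [0.4526 0.1658 0.0738] yaw_y -179.19 w 0.6 F [-0.1 -0.8 -0.1]
```

View pics/m5.png

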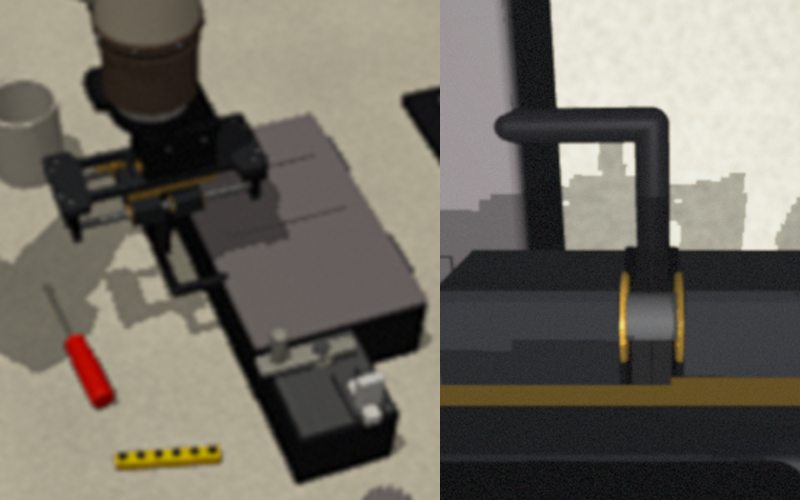

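The side crop shows the gripper over the handle, and the wrist view has the handle corner near (412,222) in w5. The fingers have shut on nothing, so the bar's height is wrong. I'll triangulate its height from w4 and w5.

```bash
python3 - <<'E'
from h import *
w4=cal("w4");w=cal("w5");f=.7
print(w4["T"][:3,3].round(4),w["T"][:3,3].round(4))
print("corner",tri([(w,412*f,222*f),(w4,413*f,197*f)]))
print("leg end",tri([(w,260*f,226*f),(w4,325*f,198*f)]))
for z in(.05,.06,.07,.08,.09,.1):
    print(z,"bar edges",onz(w,396*f,260*f,z),onz(w,428*f,260*f,z),"corner/legend/lidtopedge",onz(w,412*f,226*f,z)[:2],onz(w,260*f,226*f,z)[:2],onz(w,275*f,290*f,z)[:2])
print("w4 black/grey edges", [onz(w4,(200+530-400)*f,250*f,z)[:2] for z in(.07,.08,.09)])
# where do pads tips project?
s=sense()
for dz in(.017,.0,-.02,-.04): print("tip",dz,proj(w,s["tcp_pos"]+[0,0,-dz])/f)
E
```

```text
[0.4543 0.0978 0.3706] [0.4541 0.096  0.2435]
corner [0.4532 0.1171 0.0481]
leg end [0.5037 0.1166 0.0754]
0.05 bar edges [0.4594 0.1316 0.05  ] [0.447  0.1314 0.05  ] corner/legend/lidtopedge [0.4534 0.1184] [0.5113 0.1192] [0.507  0.1443]
0.06 bar edges [0.4591 0.1298 0.06  ] [0.4474 0.1296 0.06  ] corner/legend/lidtopedge [0.4535 0.1172] [0.5084 0.118 ] [0.5043 0.1418]
0.07 bar edges [0.4589 0.1279 0.07  ] [0.4477 0.1278 0.07  ] corner/legend/lidtopedge [0.4535 0.1161] [0.5054 0.1168] [0.5015 0.1393]
0.08 bar edges [0.4586 0.1261 0.08  ] [0.4481 0.1259 0.08  ] corner/legend/lidtopedge [0.4535 0.1149] [0.5025 0.1156] [0.4988 0.1368]
0.09 bar edges [0.4583 0.1243 0.09  ] [0.4485 0.1241 0.09  ] corner/legend/lidtopedge [0.4536 0.1138] [0.4995 0.1144] [0.4961 0.1343]
0.1 bar edges [0.458  0.1224 0.1   ] [0.4488 0.1223 0.1   ] corner/legend/lidtopedge [0.4536 0.1126] [0.4965 0.1132] [0.4933 0.1318]
w4 black/grey edges [array([0.5022, 0.1479]), array([0.5006, 0.1462]), array([0.499 , 0.1445])]
tip 0.017 [412.42857143 349.14285714]
tip 0.0 [412.57142857 365.71428571]
tip -0.02 [412.71428571 389.57142857]
tip -0.04 [412.85714286 419.71428571]
```

Emit:
play_rows --targets '[[[0.65,0,0,0,0],[0.65,0,0,0,0],[0.65,0,0,0.04,0],[0.65,0.03,0,0.07,0],[0.65,0.06,0,0.09,0]]]'

```text
time_s: 9.27
tcp_pos: [0.5134, 0.1661, 0.167]
ee_rot: [[0.016, -1.0, 0.003], [-1.0, -0.016, 0.001], [-0.001, -0.003, -1.0]]
wrist_force: [0.4, 0.6, -0.2]
gripper_width: 0.289
```

```bash
python3 - <<'E'
from h import *
capture("side");wr("w6")
def runs(n,r):
    g=np.load(f"pics/{n}.npz")["im"].mean(2)[r]<75
    e=np.flatnonzero(np.diff(g.astype(int)));return e.tolist()
for n in("w4","w5","w6"):
    for r in(165,175,200,220):print(n,r,runs(n,r))
a=cv2.imread("pics/w6.png");cv2.imwrite("pics/w6c.png",a[0:450,100:700])
E
```

```text
w4 165 [234, 244, 282, 294]
w4 175 [234, 244, 282, 294]
w4 200 [235, 246, 282, 294]
w4 220 [235, 247, 282, 295]
w5 165 [181, 299, 418, 428]
w5 175 [194, 222, 276, 299, 418, 427]
w5 200 [196, 223, 276, 299]
w5 220 [196, 225, 277, 299]
w6 165 [2, 375, 389]
w6 175 [4, 375, 389]
w6 200 [9, 373, 387]
w6 220 [13, 372, 386]
```

View pics/w6c.png

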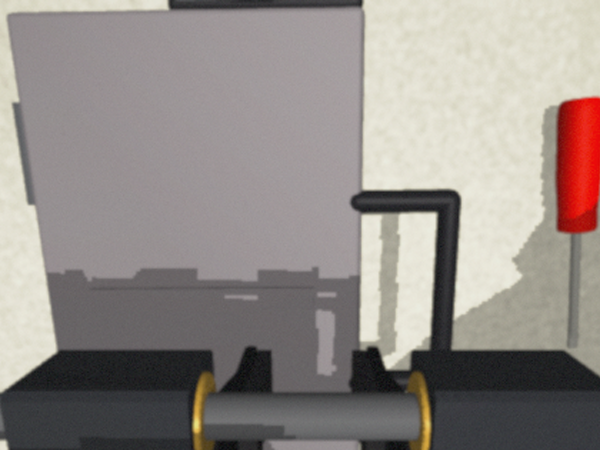

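The wrist crop shows the lid's front edge near x≈360 and the bar slanting from (458,200) to (440,345).

```bash
python3 - <<'E'
from h import *
A=cal("w6");B=cal("w5");C=cal("w4")
for z in(.03,.04,.05,.06,.07,.08,.09,.1):
    o=[]
    for c,u,v in((A,380.5,200),(B,288,200),(B,288,220),(C,288.5,220)):
        p=onz(c,u,v,z);o.append((p[0]+.0244*(p[1]-.165)).round(4))
    print(z,o,"lid edge w6/w4",onz(A,460*.7,200*.7,z)[:2],onz(C,234.5,190,z)[:2])
print("peg?")
E
```

```text
0.03 [np.float64(0.4413), np.float64(0.4527), np.float64(0.4529), np.float64(0.4527)] lid edge w6/w4 [0.4959 0.1186] [0.5054 0.1693]
0.04 [np.float64(0.4439), np.float64(0.4527), np.float64(0.4529), np.float64(0.4528)] lid edge w6/w4 [0.4967 0.1179] [0.5039 0.1672]
0.05 [np.float64(0.4464), np.float64(0.4527), np.float64(0.4528), np.float64(0.4527)] lid edge w6/w4 [0.4975 0.1172] [0.5024 0.1651]
0.06 [np.float64(0.4489), np.float64(0.4527), np.float64(0.4528), np.float64(0.4527)] lid edge w6/w4 [0.4983 0.1166] [0.5009 0.163 ]
0.07 [np.float64(0.4514), np.float64(0.4527), np.float64(0.4528), np.float64(0.4527)] lid edge w6/w4 [0.4992 0.1159] [0.4994 0.1609]
0.08 [np.float64(0.4539), np.float64(0.4527), np.float64(0.4528), np.float64(0.4528)] lid edge w6/w4 [0.5    0.1152] [0.4979 0.1588]
0.09 [np.float64(0.4565), np.float64(0.4527), np.float64(0.4527), np.float64(0.4527)] lid edge w6/w4 [0.5008 0.1145] [0.4964 0.1567]
0.1 [np.float64(0.4589), np.float64(0.4526), np.float64(0.4528), np.float64(0.4527)] lid edge w6/w4 [0.5016 0.1138] [0.4949 0.1546]
peg?
```

Emit:
play_rows --targets '[[[0.65,-0.06,0,0,0],[0.65,-0.06,0,0,0],[0.65,-0.06,0,-0.04,0],[0.65,-0.06,0,-0.08,0],[0.65,-0.06,0,-0.094,0]]]'

```text
time_s: 9.78
tcp_pos: [0.4483, 0.1634, 0.065]
ee_rot: [[0.013, -1.0, -0.008], [-1.0, -0.013, -0.004], [0.004, 0.008, -1.0]]
wrist_force: [-0.9, -0.1, -0.6]
gripper_width: 0.354
```

Emit:
play_rows --targets '[[[0.65,0,0,0,0],[0.65,0,0,0,0],[0.8,0,0,0,0],[0.8,0,0,0,0],[0.8,0,0,0,0]]]'

```text
time_s: 10.2
tcp_pos: [0.4534, 0.1663, 0.0709]
ee_rot: [[0.014, -1.0, 0.002], [-1.0, -0.014, 0.002], [-0.002, -0.002, -1.0]]
wrist_force: [-0.3, 0.5, 0.1]
gripper_width: 0.231
```

Emit:
play_rows --targets '[[[1,0,0,0,0],[1,0,0,0,0],[1,0,0,0,0]]]'

```text
time_s: 10.45
tcp_pos: [0.4521, 0.1657, 0.0701]
ee_rot: [[0.014, -1.0, -0.001], [-1.0, -0.014, 0.0], [-0.0, 0.001, -1.0]]
wrist_force: [-5.9, 0.7, 12.9]
gripper_width: 0.065
```

```bash
python3 - <<'E'
from h import *
st();c=wr("w7");a=np.load("pics/w7.npz")["im"][190:300,220:360]
cv2.imwrite("pics/w7c.png",cv2.resize(cv2.convertScaleAbs(a,alpha=2.2,beta=20),None,fx=5,fy=5,interpolation=cv2.INTER_CUBIC))
E
```

```text
t 10.45 tcp [0.4521 0.1657 0.0701] yaw_y -179.22 w 5.7 F [-5.9  0.7 12.9]
```

Emit:
play_rows --targets '[[[0.65,0,0,0,0],[0.65,0,0,0,0],[0.65,0,0,0,0],[0.65,-0.001,0,-0.01,0],[0.65,-0.001,0,-0.018,0]]]'

```text
time_s: 10.92
tcp_pos: [0.4515, 0.1658, 0.0514]
ee_rot: [[0.014, -1.0, 0.001], [-1.0, -0.014, 0.001], [-0.001, -0.001, -1.0]]
wrist_force: [-0.4, 0.2, 0.2]
gripper_width: 0.315
```

Emit:
play_rows --targets '[[[0.65,0,0,0,0],[0.8,0,0,0,0],[0.8,0,0,0,0],[1,0,0,0,0],[1,0,0,0,0]]]'

```text
time_s: 11.33
tcp_pos: [0.4519, 0.1659, 0.0518]
ee_rot: [[0.014, -1.0, 0.001], [-1.0, -0.014, 0.001], [-0.001, -0.001, -1.0]]
wrist_force: [6.2, -0.6, -2.7]
gripper_width: 0.134
```

Emit:
play_rows --targets '[[[1,0,0,0,0],[1,0,0,0,0],[1,0,0,0,0]]]'

```text
time_s: 11.58
tcp_pos: [0.452, 0.1659, 0.0519]
ee_rot: [[0.014, -1.0, 0.001], [-1.0, -0.014, 0.0], [-0.0, -0.001, -1.0]]
wrist_force: [1.9, -1.1, 0.9]
gripper_width: 0.127
```

Emit:
play_rows --targets '[[[1,0.0013,0,0.0237,0],[1,0.0052,0.0001,0.0472,0],[1,0.0117,0.0003,0.0701,0],[1,0.0207,0.0005,0.0921,0],[1,0.0321,0.0008,0.113,0]]]'

```text
time_s: 12.0
tcp_pos: [0.4861, 0.1668, 0.1652]
ee_rot: [[0.014, -1.0, 0.005], [-1.0, -0.014, 0.002], [-0.002, -0.005, -1.0]]
wrist_force: [14.5, -1.6, -15.6]
gripper_width: 0.126
```

Emit:
play_rows --targets '[[[1,0,0,0,0],[1,0,0,0,0],[1,0,0,0,0]]]'

```text
time_s: 12.25
tcp_pos: [0.4861, 0.1668, 0.1652]
ee_rot: [[0.014, -1.0, 0.005], [-1.0, -0.014, 0.002], [-0.002, -0.005, -1.0]]
wrist_force: [6.6, -2.7, -3.3]
gripper_width: 0.124
```

```bash
python3 - <<'E'
from h import *
st();wr("s4",cam="side")
a=cv2.imread("pics/s4.png");cv2.imwrite("pics/s4c.png",a[80:400,250:650])
E
```

```text
t 12.25 tcp [0.4861 0.1668 0.1652] yaw_y -179.2 w 10.8 F [ 6.6 -2.7 -3.3]
```

View pics/s4c.png

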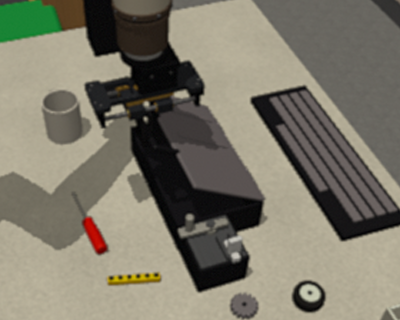

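The side crop shows the lid rising cleanly with the gripper. I continue along the arc.

Emit:
play_rows --targets '[[[1,0.0136,0.0003,0.0195,0],[1,0.0293,0.0007,0.0374,0],[1,0.0468,0.0011,0.0534,0],[1,0.066,0.0016,0.0675,0],[1,0.0867,0.0021,0.0793,0]]]'

```text
time_s: 12.72
tcp_pos: [0.5684, 0.1688, 0.2428]
ee_rot: [[0.014, -1.0, -0.007], [-1.0, -0.014, -0.0], [0.0, 0.007, -1.0]]
wrist_force: [-2.9, 2.4, -3.1]
gripper_width: 0.129
```

Emit:
play_rows --targets '[[[1,0.0218,0.0005,0.0095,0],[1,0.0446,0.0011,0.0164,0],[1,0.0679,0.0017,0.0209,0],[1,0.0916,0.0022,0.0227,0],[1,0.1154,0.0028,0.0219,0]]]'

```text
time_s: 13.13
tcp_pos: [0.6852, 0.1713, 0.2668]
ee_rot: [[0.015, -1.0, -0.003], [-1.0, -0.015, -0.0], [0.0, 0.003, -1.0]]
wrist_force: [-3.4, 1.2, 3.0]
gripper_width: 0.128
```

Emit:
play_rows --targets '[[[1,0.004,0,0,0],[1,0.004,0,0,0],[1,0.004,0,0,0]]]'

```text
time_s: 13.38
tcp_pos: [0.6879, 0.1707, 0.2659]
ee_rot: [[0.014, -1.0, -0.005], [-1.0, -0.014, -0.002], [0.002, 0.005, -1.0]]
wrist_force: [-4.8, -1.7, 3.1]
gripper_width: 0.124
```

Emit:
play_rows --targets '[[[1,0.004,0,0,0],[1,0.004,0,0,0],[1,0.004,0,0,0]]]'

```text
time_s: 13.63
tcp_pos: [0.688, 0.1706, 0.2658]
ee_rot: [[0.015, -1.0, -0.013], [-1.0, -0.015, -0.003], [0.003, 0.013, -1.0]]
wrist_force: [-14.7, -0.4, 6.3]
gripper_width: 0.13
```

Emit:
play_rows --targets '[[[0.6,-0.005,0,0,0],[0.6,-0.005,0,0,0],[0.6,-0.005,0,0,0],[0.6,-0.005,0,0.035,0],[0.6,-0.005,0,0.07,0]]]'

```text
time_s: 14.05
tcp_pos: [0.6879, 0.1711, 0.3329]
ee_rot: [[0.014, -1.0, -0.007], [-1.0, -0.014, -0.003], [0.003, 0.007, -1.0]]
wrist_force: [1.2, 0.1, 1.1]
gripper_width: 0.372
```

Emit:
play_rows --targets '[[[0.5,-0.036,-0.157,0,-0.532],[0.5,-0.036,-0.157,0,-0.532],[0.5,-0.036,-0.157,0,-0.532],[0.5,-0.036,-0.157,0,-0.532],[0.5,-0.036,-0.157,0,-0.532]]]'

```text
time_s: 14.47
tcp_pos: [0.6516, 0.0087, 0.3368]
ee_rot: [[-0.505, -0.863, 0.001], [-0.863, 0.505, -0.001], [0.001, -0.001, -1.0]]
wrist_force: [0.5, -0.3, 0.2]
gripper_width: 0.494
```

Emit:
play_rows --targets '[[[0.5,-0.036,-0.157,-0.05,-0.532],[0.5,-0.036,-0.157,-0.05,-0.532],[0.5,-0.036,-0.157,-0.05,-0.532],[0.5,-0.036,-0.157,-0.05,-0.532],[0.5,-0.036,-0.157,-0.05,-0.532]]]'

```text
time_s: 14.88
tcp_pos: [0.6139, -0.1479, 0.2827]
ee_rot: [[-0.873, -0.488, -0.006], [-0.488, 0.873, 0.0], [0.005, 0.003, -1.0]]
wrist_force: [-1.0, 1.0, -0.5]
gripper_width: 0.499
```

Emit:
play_rows --targets '[[[0.5,-0.036,-0.156,-0.06,-0.533],[0.5,-0.036,-0.156,-0.06,-0.533],[0.5,-0.036,-0.156,-0.06,-0.533],[0.5,-0.036,-0.156,-0.06,-0.533],[0.5,-0.036,-0.156,-0.06,-0.533]]]'

```text
time_s: 15.3
tcp_pos: [0.5776, -0.3033, 0.2215]
ee_rot: [[-1.0, 0.023, -0.006], [0.023, 1.0, 0.002], [0.006, 0.002, -1.0]]
wrist_force: [0.4, 1.5, -1.7]
gripper_width: 0.502
```

```bash
python3 - <<'E'
from h import *
capture("top");capture("top");wr("w8");st()
E
```

```text
t 15.45 tcp [ 0.5806 -0.2995  0.225 ] yaw_y 89.27 w 43.1 F [ 0.  -0.2  0.2]
```

View pics/w8.png

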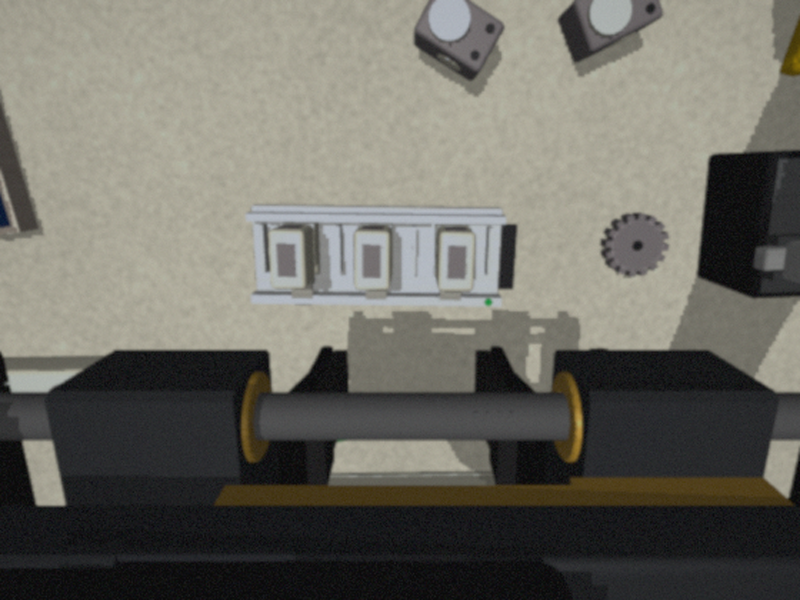

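Pack tops are centred near (290,258), (373,258) and (457,260). The motors are in the upper part of the view, with discs at (449,18) and (610,12).

```bash
python3 - <<'E'
from h import *
w=cal("w8");f=.7
for u,v in((290,258),(373,258),(457,260)):print(onz(w,u*f,v*f,.066))
print("rail edge",onz(w,250*f,214*f,.01),onz(w,503*f,216*f,.01),onz(w,500*f,302*f,.01))
for u,v in((449,18),(610,12)):print("disc",onz(w,u*f,v*f,.045))
E
```

```text
[ 0.5669 -0.3791  0.066 ]
[ 0.5678 -0.3247  0.066 ]
[ 0.57   -0.2696  0.066 ]
rail edge [ 0.5427 -0.4202  0.01  ] [ 0.5471 -0.2302  0.01  ] [ 0.6141 -0.2305  0.01  ]
disc [ 0.4212 -0.2739  0.045 ]
disc [ 0.4194 -0.174   0.045 ]
```

Emit:
play_rows --targets '[[[0.5,-0.012,0.027,-0.04,0],[0.5,-0.012,0.027,-0.08,0],[0.5,-0.012,0.027,-0.095,0],[0.5,-0.012,0.027,-0.095,0],[0.5,-0.012,0.027,-0.095,0]]]'

```text
time_s: 15.87
tcp_pos: [0.5697, -0.2707, 0.1311]
ee_rot: [[-1.0, 0.009, -0.0], [0.009, 1.0, -0.001], [0.0, -0.001, -1.0]]
wrist_force: [-0.2, 0.4, 1.0]
gripper_width: 0.502
```

```bash
python3 - <<'E'
from h import *
capture("top");capture("top");w=wr("w9");st()
a=cv2.imread("pics/w9.png");cv2.imwrite("pics/w9c.png",a[180:480,150:650])
print(proj(w,[.57,-.2696,.066])/.7,proj(w,[.572,-.276,.066])/.7)
E
```

```text
t 16.02 tcp [ 0.5709 -0.2718  0.1336] yaw_y 89.39 w 43.6 F [ 0.4 -0.6  1.1]
[414.28571429 310.42857143] [401.14285714 314.42857143]
```

View pics/w9c.png

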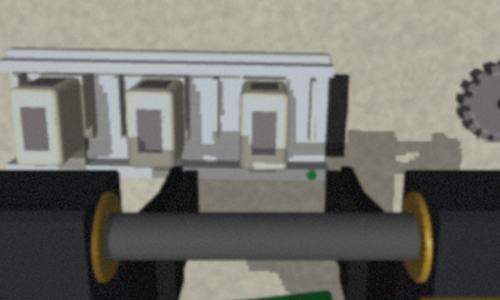

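The near view has the pack's label at (414,312), centred between the fingers, which confirms the wrist-camera position. I'll grip and pull it.

Emit:
play_rows --targets '[[[0.5,-0.001,0.0015,-0.04,0],[0.5,-0.001,0.0015,-0.07,0],[0.5,-0.001,0.0015,-0.083,0],[0.5,-0.001,0.0015,-0.083,0],[0.8,-0.001,0.0015,-0.083,0]]]'

```text
time_s: 16.43
tcp_pos: [0.569, -0.2706, 0.0491]
ee_rot: [[-1.0, 0.012, 0.002], [0.012, 1.0, -0.001], [-0.002, -0.001, -1.0]]
wrist_force: [0.2, 0.1, 0.5]
gripper_width: 0.477
```

Emit:
play_rows --targets '[[[1,0,0,0,0],[1,0,0,0,0],[1,0,0,0,0],[1,0,0,0,0],[1,0,0,0,0]]]'

```text
time_s: 16.85
tcp_pos: [0.569, -0.2705, 0.0497]
ee_rot: [[-1.0, 0.012, 0.003], [0.012, 1.0, -0.001], [-0.003, -0.001, -1.0]]
wrist_force: [0.4, 0.9, 5.8]
gripper_width: 0.266
```

Emit:
play_rows --targets '[[[1,0,0,0.004,0],[1,0,0,0.01,0],[1,0,0,0.02,0],[1,0,0,0.03,0],[1,0,0,0.06,0]]]'

```text
time_s: 17.27
tcp_pos: [0.5643, -0.2692, 0.1051]
ee_rot: [[-1.0, 0.013, -0.01], [0.013, 1.0, 0.003], [0.01, 0.003, -1.0]]
wrist_force: [-0.1, 0.1, -1.3]
gripper_width: 0.27
```

Emit:
play_rows --targets '[[[1,0,0,0.04,0],[1,0,0,0.075,0],[1,-0.003,0.035,0.085,0.01],[1,-0.005,0.07,0.085,0.02],[1,-0.007,0.105,0.085,0.037]]]'

```text
time_s: 17.68
tcp_pos: [0.5603, -0.1646, 0.1956]
ee_rot: [[-1.0, -0.024, 0.003], [-0.024, 1.0, -0.0], [-0.003, -0.0, -1.0]]
wrist_force: [0.1, 0.0, -0.7]
gripper_width: 0.272
```

Emit:
play_rows --targets '[[[1,-0.011,0.147,0,0],[1,-0.011,0.147,0,0],[1,-0.011,0.147,0,0],[1,-0.011,0.147,0,0],[1,-0.011,0.147,0,0]]]'

```text
time_s: 18.1
tcp_pos: [0.5489, -0.0146, 0.1944]
ee_rot: [[-1.0, -0.03, 0.001], [-0.03, 1.0, 0.0], [-0.001, 0.0, -1.0]]
wrist_force: [0.1, 0.1, -1.4]
gripper_width: 0.272
```

Emit:
play_rows --targets '[[[1,-0.011,0.147,0,0],[1,-0.011,0.147,0,0],[1,-0.011,0.147,0,0],[1,-0.011,0.147,0,0],[1,-0.011,0.147,0,0]]]'

```text
time_s: 18.52
tcp_pos: [0.5385, 0.132, 0.1939]
ee_rot: [[-1.0, -0.029, 0.001], [-0.029, 1.0, 0.0], [-0.001, 0.0, -1.0]]
wrist_force: [0.1, -0.7, -1.2]
gripper_width: 0.269
```

```bash
python3 - <<'E'
from h import *
wr("t10",cam="top");st();wr("w10")
a=cv2.imread("pics/t10.png")[150:350,230:530];b=cv2.imread("pics/w10.png")
cv2.imwrite("pics/m10.png",np.hstack([cv2.resize(a,(400,267)),cv2.resize(b,(356,267))]))
st()
E
```

```text
t 18.57 tcp [0.5384 0.1302 0.1938] yaw_y 91.61 w 23.7 F [-0.   0.2 -1.7]
t 18.62 tcp [0.5384 0.129  0.1936] yaw_y 91.51 w 24.0 F [-0.2  0.1 -0.2]
```

View pics/m10.png

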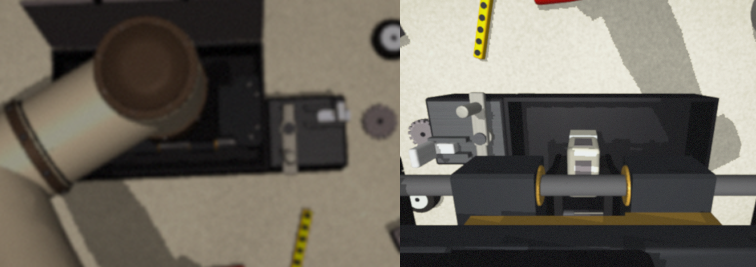

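The top view shows the lid standing open and the tray empty. The wrist view shows the pack held above the tray. I lower and release it.

Emit:
play_rows --targets '[[[1,0.0005,0,-0.04,0],[1,0.0005,0,-0.08,0],[1,0.0005,0,-0.115,0],[1,0.0005,0,-0.135,0],[1,0.0005,0,-0.143,0]]]'

```text
time_s: 19.03
tcp_pos: [0.5369, 0.1259, 0.0467]
ee_rot: [[-1.0, -0.022, -0.007], [-0.022, 1.0, -0.004], [0.007, -0.003, -1.0]]
wrist_force: [0.6, -0.7, -1.2]
gripper_width: 0.269
```

Emit:
play_rows --targets '[[[1,0,0,0,0],[0.5,0,0,0,0],[0.5,0,0,0,0],[0.5,0,0,0,0],[0.5,0,0,0.005,0]]]'

```text
time_s: 19.45
tcp_pos: [0.5396, 0.129, 0.0558]
ee_rot: [[-1.0, -0.025, 0.001], [-0.025, 1.0, 0.001], [-0.001, 0.001, -1.0]]
wrist_force: [-0.2, -0.2, 0.4]
gripper_width: 0.463
```

Emit:
play_rows --targets '[[[0.5,0,0,0.04,0],[0.5,0,0,0.08,0],[0.5,0,0,0.12,0],[0.5,0,0,0.138,0],[0.5,0.002,-0.03,0.138,0]]]'

```text
time_s: 19.87
tcp_pos: [0.5451, 0.1027, 0.2005]
ee_rot: [[-0.999, -0.03, 0.015], [-0.03, 1.0, 0.006], [-0.015, 0.005, -1.0]]
wrist_force: [1.1, -1.4, -0.3]
gripper_width: 0.502
```

Emit:
play_rows --targets '[[[0.5,0.013,-0.18,0,-0.02],[0.5,0.013,-0.18,0,-0.02],[0.5,0.013,-0.18,0,-0.02],[0.5,0.013,-0.18,0,-0.02],[0.5,0.013,-0.18,0,-0.02]]]'

```text
time_s: 20.28
tcp_pos: [0.5542, -0.0852, 0.1944]
ee_rot: [[-1.0, -0.001, 0.002], [-0.001, 1.0, -0.001], [-0.002, -0.001, -1.0]]
wrist_force: [-0.5, 0.3, 1.0]
gripper_width: 0.498
```

Emit:
play_rows --targets '[[[0.5,0.014,-0.18,0,-0.017],[0.5,0.014,-0.18,0,-0.017],[0.5,0.014,-0.18,0,-0.017],[0.5,0.014,-0.18,0,-0.017],[0.5,0.014,-0.18,0,-0.017]]]'

```text
time_s: 20.7
tcp_pos: [0.5682, -0.2658, 0.194]
ee_rot: [[-1.0, 0.016, 0.002], [0.016, 1.0, -0.002], [-0.002, -0.002, -1.0]]
wrist_force: [-0.1, 0.4, -0.9]
gripper_width: 0.5
```

Emit:
play_rows --targets '[[[0.5,0.001,-0.063,0,0],[0.5,0.001,-0.063,0,0],[0.5,0.001,-0.063,0,0],[0.5,0.001,-0.063,0,0]]]'

```text
time_s: 21.03
tcp_pos: [0.569, -0.3248, 0.1933]
ee_rot: [[-1.0, 0.014, 0.001], [0.014, 1.0, 0.0], [-0.001, 0.0, -1.0]]
wrist_force: [0.3, 0.5, 0.3]
gripper_width: 0.497
```

```bash
python3 - <<'E'
from h import *
wr("t11",cam="top");st()
E
```

```text
t 21.08 tcp [ 0.5691 -0.3239  0.1934] yaw_y 89.27 w 43.4 F [-0.8  0.3  0.6]
```

Emit:
play_rows --targets '[[[0.5,-0.001,-0.001,-0.04,0],[0.5,-0.001,-0.001,-0.08,0],[0.5,-0.001,-0.001,-0.115,0],[0.5,-0.001,-0.001,-0.135,0],[0.5,-0.001,-0.001,-0.143,0]]]'

```text
time_s: 21.5
tcp_pos: [0.5662, -0.3225, 0.0463]
ee_rot: [[-1.0, 0.011, -0.006], [0.011, 1.0, 0.003], [0.006, 0.003, -1.0]]
wrist_force: [0.2, -0.4, -0.2]
gripper_width: 0.497
```

Emit:
play_rows --targets '[[[0.5,0,0,0,0],[0.8,0,0,0,0],[1,0,0,0,0],[1,0,0,0,0],[1,0,0,0,0]]]'

```text
time_s: 21.92
tcp_pos: [0.5693, -0.3253, 0.0517]
ee_rot: [[-1.0, 0.012, 0.003], [0.012, 1.0, -0.001], [-0.003, -0.001, -1.0]]
wrist_force: [0.1, 0.4, 0.4]
gripper_width: 0.279
```

Emit:
play_rows --targets '[[[1,0,0,0,0],[1,0,0,0,0],[1,0,0,0.004,0],[1,0,0,0.012,0],[1,0,0,0.025,0]]]'

```text
time_s: 22.33
tcp_pos: [0.567, -0.3245, 0.073]
ee_rot: [[-1.0, 0.013, -0.004], [0.013, 1.0, 0.002], [0.004, 0.002, -1.0]]
wrist_force: [0.3, -0.1, 0.2]
gripper_width: 0.269
```

Emit:
play_rows --targets '[[[1,0,0,0.04,0],[1,0,0,0.08,0],[1,0,0,0.118,0],[1,-0.001,0.03,0.118,0],[1,-0.002,0.06,0.118,0]]]'

```text
time_s: 22.75
tcp_pos: [0.567, -0.266, 0.1963]
ee_rot: [[-1.0, 0.015, 0.006], [0.015, 1.0, -0.002], [-0.006, -0.001, -1.0]]
wrist_force: [-0.6, 0.1, -1.8]
gripper_width: 0.272
```

Emit:
play_rows --targets '[[[1,-0.01,0.148,0,0.0125],[1,-0.01,0.148,0,0.0125],[1,-0.01,0.148,0,0.0125],[1,-0.01,0.148,0,0.0125],[1,-0.01,0.148,0,0.0125]]]'

```text
time_s: 23.17
tcp_pos: [0.5553, -0.1133, 0.1934]
ee_rot: [[-1.0, -0.005, -0.001], [-0.005, 1.0, 0.001], [0.001, 0.001, -1.0]]
wrist_force: [-0.6, 0.1, -1.3]
gripper_width: 0.271
```

Emit:
play_rows --targets '[[[1,-0.01,0.148,0,0.0125],[1,-0.01,0.148,0,0.0125],[1,-0.01,0.148,0,0.0125],[1,-0.01,0.148,0,0.0125],[1,-0.01,0.148,0,0.0125]]]'

```text
time_s: 23.58
tcp_pos: [0.5459, 0.034, 0.1931]
ee_rot: [[-1.0, -0.017, -0.0], [-0.017, 1.0, 0.0], [0.0, 0.0, -1.0]]
wrist_force: [-0.5, 0.3, -1.8]
gripper_width: 0.271
```

Emit:
play_rows --targets '[[[1,-0.01,0.148,0,0.0125],[1,-0.01,0.148,0,0.0125],[1,-0.01,0.148,0,0.0125],[1,-0.01,0.148,0,0.0125],[1,-0.01,0.148,0,0.0125]]]'

```text
time_s: 24.0
tcp_pos: [0.5363, 0.1819, 0.1928]
ee_rot: [[-1.0, -0.029, 0.0], [-0.029, 1.0, 0.0], [-0.0, 0.0, -1.0]]
wrist_force: [0.0, -0.9, -0.3]
gripper_width: 0.27
```

```bash
python3 - <<'E'
from h import *
capture("side");capture("side");st()
E
```

```text
t 24.1 tcp [0.536  0.1788 0.1926] yaw_y 91.51 w 23.3 F [-0.2 -0.4 -1.3]
```

Emit:
play_rows --targets '[[[1,0.001,0,-0.04,0],[1,0.001,0,-0.08,0],[1,0.001,0,-0.115,0],[1,0.001,0,-0.132,0],[1,0.001,0,-0.141,0]]]'

```text
time_s: 24.52
tcp_pos: [0.5355, 0.1758, 0.0487]
ee_rot: [[-1.0, -0.023, -0.006], [-0.023, 1.0, -0.004], [0.006, -0.004, -1.0]]
wrist_force: [0.3, -0.0, -0.3]
gripper_width: 0.269
```

Emit:
play_rows --targets '[[[1,0,0,0,0],[0.5,0,0,0,0],[0.5,0,0,0,0],[0.5,0,0,0,0],[0.5,0,0,0.005,0]]]'

```text
time_s: 24.93
tcp_pos: [0.5375, 0.179, 0.0577]
ee_rot: [[-1.0, -0.025, 0.001], [-0.025, 1.0, 0.001], [-0.001, 0.001, -1.0]]
wrist_force: [0.3, -1.0, 0.6]
gripper_width: 0.466
```

Emit:
play_rows --targets '[[[0.5,0,0,0.04,0],[0.5,0,0,0.08,0],[0.5,0,0,0.12,0],[0.5,0,0,0.137,0],[0.5,0.002,-0.03,0.137,0]]]'

```text
time_s: 25.35
tcp_pos: [0.543, 0.1531, 0.2014]
ee_rot: [[-0.999, -0.031, 0.014], [-0.031, 1.0, 0.007], [-0.014, 0.006, -1.0]]
wrist_force: [1.2, -0.9, -0.6]
gripper_width: 0.501
```

Emit:
play_rows --targets '[[[0.5,0.009,-0.176,0,-0.013],[0.5,0.009,-0.176,0,-0.013],[0.5,0.009,-0.176,0,-0.013],[0.5,0.009,-0.176,0,-0.013],[0.5,0.009,-0.176,0,-0.013]]]'

```text
time_s: 25.77
tcp_pos: [0.5479, -0.0315, 0.1954]
ee_rot: [[-1.0, -0.008, 0.002], [-0.008, 1.0, -0.0], [-0.002, -0.0, -1.0]]
wrist_force: [0.3, 0.4, 0.1]
gripper_width: 0.501
```

Emit:
play_rows --targets '[[[0.5,0.009,-0.176,0,-0.012],[0.5,0.009,-0.176,0,-0.012],[0.5,0.009,-0.176,0,-0.012],[0.5,0.009,-0.176,0,-0.012],[0.5,0.009,-0.176,0,-0.012]]]'

```text
time_s: 26.18
tcp_pos: [0.5573, -0.2076, 0.1949]
ee_rot: [[-1.0, 0.004, 0.002], [0.004, 1.0, -0.001], [-0.002, -0.001, -1.0]]
wrist_force: [0.5, 0.7, -0.1]
gripper_width: 0.496
```

Emit:
play_rows --targets '[[[0.5,0.01,-0.176,0,-0.012],[0.5,0.01,-0.176,0,-0.012],[0.5,0.01,-0.176,0,-0.012],[0.5,0.01,-0.176,0,-0.012],[0.5,0.01,-0.176,0,-0.012]]]'

```text
time_s: 26.6
tcp_pos: [0.5671, -0.3839, 0.1941]
ee_rot: [[-1.0, 0.016, 0.001], [0.016, 1.0, -0.002], [-0.001, -0.002, -1.0]]
wrist_force: [0.2, 0.7, -0.3]
gripper_width: 0.499
```

```bash
python3 - <<'E'
from h import *
wr("t12",cam="top");wr("w12");st()
E
```

```text
t 26.7 tcp [ 0.567  -0.3808  0.1937] yaw_y 89.15 w 43.7 F [-0.1  0.1 -0.2]
```

Emit:
play_rows --targets '[[[0.5,0,0.001,-0.04,0],[0.5,0,0.001,-0.08,0],[0.5,0,0.001,-0.115,0],[0.5,0,0.001,-0.135,0],[0.5,0,0.001,-0.144,0]]]'

```text
time_s: 27.12
tcp_pos: [0.5655, -0.375, 0.0464]
ee_rot: [[-1.0, 0.01, -0.006], [0.01, 1.0, 0.003], [0.006, 0.003, -1.0]]
wrist_force: [0.1, 0.1, -0.4]
gripper_width: 0.5
```

Emit:
play_rows --targets '[[[0.5,0,0,0,0],[0.8,0,0,0,0],[1,0,0,0,0],[1,0,0,0,0],[1,0,0,0,0]]]'

```text
time_s: 27.53
tcp_pos: [0.5684, -0.3785, 0.0519]
ee_rot: [[-1.0, 0.011, 0.003], [0.011, 1.0, -0.002], [-0.004, -0.002, -1.0]]
wrist_force: [0.4, -0.4, 0.6]
gripper_width: 0.283
```

Emit:
play_rows --targets '[[[1,0,0,0,0],[1,0,0,0,0],[1,0,0,0.004,0],[1,0,0,0.012,0],[1,0,0,0.025,0]]]'

```text
time_s: 27.95
tcp_pos: [0.5659, -0.3772, 0.0727]
ee_rot: [[-1.0, 0.012, -0.004], [0.012, 1.0, 0.003], [0.004, 0.003, -1.0]]
wrist_force: [0.3, -0.4, -2.0]
gripper_width: 0.273
```

Emit:
play_rows --targets '[[[1,0,0,0.04,0],[1,0,0,0.08,0],[1,0,0,0.119,0],[1,-0.001,0.03,0.119,0],[1,-0.002,0.06,0.119,0]]]'

```text
time_s: 28.37
tcp_pos: [0.5659, -0.319, 0.1974]
ee_rot: [[-1.0, 0.015, 0.005], [0.015, 1.0, -0.002], [-0.005, -0.002, -1.0]]
wrist_force: [-0.5, 0.6, -2.0]
gripper_width: 0.27
```

Emit:
play_rows --targets '[[[1,-0.01,0.182,0,0.0125],[1,-0.01,0.182,0,0.0125],[1,-0.01,0.182,0,0.0125],[1,-0.01,0.182,0,0.0125],[1,-0.01,0.182,0,0.0125]]]'

```text
time_s: 28.78
tcp_pos: [0.5538, -0.1321, 0.1942]
ee_rot: [[-1.0, -0.004, -0.001], [-0.004, 1.0, 0.001], [0.001, 0.001, -1.0]]
wrist_force: [-0.2, -0.1, -1.7]
gripper_width: 0.27
```

Emit:
play_rows --targets '[[[1,-0.01,0.182,0,0.0125],[1,-0.01,0.182,0,0.0125],[1,-0.01,0.182,0,0.0125],[1,-0.01,0.182,0,0.0125],[1,-0.01,0.182,0,0.0125]]]'

```text
time_s: 29.2
tcp_pos: [0.5443, 0.0498, 0.1942]
ee_rot: [[-1.0, -0.017, -0.001], [-0.017, 1.0, 0.001], [0.001, 0.001, -1.0]]
wrist_force: [0.3, -0.8, -1.4]
gripper_width: 0.267
```

Emit:
play_rows --targets '[[[1,-0.01,0.182,0,0.0125],[1,-0.01,0.182,0,0.0125],[1,-0.01,0.182,0,0.0125],[1,-0.01,0.182,0,0.0125],[1,-0.01,0.182,0,0.0125]]]'

```text
time_s: 29.62
tcp_pos: [0.5345, 0.2321, 0.1939]
ee_rot: [[-1.0, -0.029, -0.0], [-0.029, 1.0, 0.0], [0.0, 0.0, -1.0]]
wrist_force: [0.1, -0.2, -0.4]
gripper_width: 0.275
```

```bash
python3 - <<'E'
from h import *
capture("side");wr("t13",cam="top");st()
E
```

```text
t 29.72 tcp [0.5345 0.2303 0.1935] yaw_y 91.71 w 23.4 F [-0.5 -0.  -0.6]
```

Emit:
play_rows --targets '[[[1,0.001,-0.001,-0.04,0],[1,0.001,-0.001,-0.08,0],[1,0.001,-0.001,-0.115,0],[1,0.001,-0.001,-0.133,0],[1,0.001,-0.001,-0.142,0]]]'

```text
time_s: 30.13
tcp_pos: [0.5341, 0.2239, 0.0485]
ee_rot: [[-1.0, -0.024, -0.006], [-0.024, 1.0, -0.004], [0.006, -0.004, -1.0]]
wrist_force: [-0.4, -0.4, -0.7]
gripper_width: 0.267
```

Emit:
play_rows --targets '[[[1,0,0,0,0],[0.5,0,0,0,0],[0.5,0,0,0,0],[0.5,0,0,0,0],[0.5,0,0,0.005,0]]]'

```text
time_s: 30.55
tcp_pos: [0.5365, 0.227, 0.0578]
ee_rot: [[-1.0, -0.026, 0.001], [-0.026, 1.0, 0.001], [-0.001, 0.001, -1.0]]
wrist_force: [0.0, 0.5, 0.3]
gripper_width: 0.46
```

Emit:
play_rows --targets '[[[0.5,0,0,0.04,0],[0.5,0,0,0.08,0],[0.5,0,0,0.12,0],[0.5,0,0,0.15,0],[0.5,0,-0.03,0.167,0]]]'

```text
time_s: 30.97
tcp_pos: [0.5387, 0.2006, 0.2301]
ee_rot: [[-0.999, -0.031, 0.01], [-0.031, 1.0, 0.006], [-0.01, 0.005, -1.0]]
wrist_force: [1.4, 0.1, 0.6]
gripper_width: 0.5
```

Emit:
play_rows --targets '[[[0.4,-0.02,-0.18,0,0],[0.4,-0.02,-0.18,0,0],[0.4,-0.02,-0.18,0,0],[0.4,-0.02,-0.18,0,0],[0.4,-0.02,-0.18,0,0]]]'

```text
time_s: 31.38
tcp_pos: [0.515, 0.0132, 0.2256]
ee_rot: [[-1.0, -0.023, 0.002], [-0.023, 1.0, 0.0], [-0.002, 0.0, -1.0]]
wrist_force: [-0.4, 0.4, 0.1]
gripper_width: 0.598
```

Emit:
play_rows --targets '[[[0.4,-0.02,-0.18,0,0],[0.4,-0.02,-0.18,0,0],[0.4,-0.02,-0.18,0,0],[0.4,-0.02,-0.18,0,0],[0.4,-0.02,-0.18,0,0]]]'

```text
time_s: 31.8
tcp_pos: [0.4954, -0.1669, 0.2254]
ee_rot: [[-1.0, -0.022, 0.002], [-0.022, 1.0, -0.001], [-0.002, -0.001, -1.0]]
wrist_force: [-0.2, -0.6, -0.2]
gripper_width: 0.601
```

Emit:
play_rows --targets '[[[0.4,-0.026,-0.05,0,0],[0.4,-0.026,-0.05,0,0],[0.4,-0.026,-0.05,0,0],[0.4,-0.026,-0.05,0,0]]]'

```text
time_s: 32.13
tcp_pos: [0.4701, -0.2137, 0.225]
ee_rot: [[-1.0, -0.024, 0.002], [-0.024, 1.0, -0.0], [-0.002, -0.0, -1.0]]
wrist_force: [-0.2, 0.5, -0.2]
gripper_width: 0.596
```

```bash
python3 - <<'E'
from h import *
wr("t14",cam="top");wr("w14");st()
a=cv2.imread("pics/t14.png")[150:330,230:530];b=cv2.imread("pics/w14.png")
cv2.imwrite("pics/m14.png",np.vstack([cv2.resize(b,(560,420))[:250],np.hstack([cv2.resize(a,(560,336))])]))
E
```

```text
t 32.23 tcp [ 0.4707 -0.2126  0.2246] yaw_y 91.51 w 52.5 F [-0.7 -0.6  0.1]
```

View pics/m14.png

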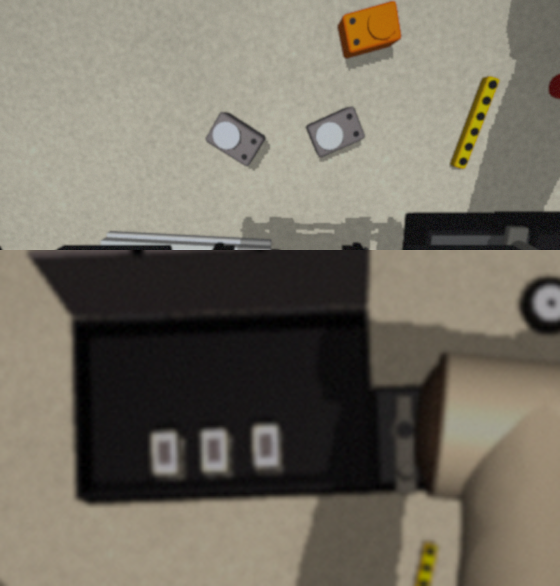

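All three packs stand upright in the tray, row at y≈450 in the lower picture. The motors are at native pixels (226,136) and (330,136), with their holes at (249,149) and (352,120).

```bash
cat > mot.py <<'E'
from h import *
def motors(n,wins):
    c=cal(n);im=np.load(f"pics/{n}.npz")["im"]
    hsv=cv2.cvtColor(im,cv2.COLOR_BGR2HSV)
    for (x0,y0,x1,y1) in wins:
        m=np.zeros(im.shape[:2],np.uint8);w=im[y0:y1,x0:x1].astype(int)
        # body: bluish/neutral vs beige desk
        d=(w[...,2]-w[...,0]); m[y0:y1,x0:x1]=((d<12)*255)
        m=cv2.morphologyEx(m,cv2.MORPH_OPEN,np.ones((3,3)));m=cv2.morphologyEx(m,cv2.MORPH_CLOSE,np.ones((9,9)))
        k=max(cv2.findContours(m,0,2)[0],key=cv2.contourArea)
        g=im.mean(2);b=np.zeros_like(m);b[y0:y1,x0:x1]=((w.mean(2)>np.percentile(w.mean(2),50))&(d<6))*255
        b=cv2.morphologyEx(b,cv2.MORPH_OPEN,np.ones((7,7)));kb=max(cv2.findContours(b,0,2)[0],key=cv2.contourArea)
        (u,v),r=cv2.minEnclosingCircle(kb)
        box=cv2.boxPoints(cv2.minAreaRect(k)).round(1)
        P=np.array([onz(c,*q,.04)[:2] for q in box]);e=[P[1]-P[0],P[2]-P[1]];L=[np.linalg.norm(x).round(4) for x in e];i=int(np.argmax(L))
        print("area",cv2.contourArea(k),"disc px",round(u),round(v),round(r,1),onz(c,u,v,.045),"rect c",P.mean(0).round(4),"sides",L,"long axis deg",np.degrees(np.arctan2(e[i][1],e[i][0])).round(1))
        print(box.tolist())
E
python3 - <<'E'
from mot import *
motors("w14",[(195,100,280,180),(298,98,375,175)])
c=cal("w14")
for (du,dv),(hu,hv) in(((226,136),(249,149)),((330,136),(352.5,120))):
    D=onz(c,du,dv,.045)[:2];H=onz(c,hu,hv,.04)[:2];d=H-D;print("axis",np.degrees(np.arctan2(d[1],d[0])).round(1),np.linalg.norm(d).round(4),D)
E
```

```text
area 1824.5 disc px 226 135 13.3 [ 0.4206 -0.274   0.045 ] rect c [ 0.424  -0.2646] sides [np.float64(0.0361), np.float64(0.0521)] long axis deg 59.8
[[202.89999389648438, 139.3000030517578], [222.5, 108.0], [268.8999938964844, 137.0], [249.3000030517578, 168.3000030517578]]
area 1819.0 disc px 329 136 13.1 [ 0.4185 -0.1737  0.045 ] rect c [ 0.4151 -0.1672] sides [np.float64(0.0506), np.float64(0.0363)] long axis deg 115.4
[[303.70001220703125, 125.5], [352.1000061035156, 103.5], [367.6000061035156, 137.6999969482422], [319.20001220703125, 159.60000610351562]]
axis 60.3 0.025 [ 0.4215 -0.2736]
axis 125.7 0.0266 [ 0.4189 -0.173 ]
```

Emit:
play_rows --targets '[[[0.3,-0.03,-0.035,-0.03,0.51],[0.3,-0.03,-0.035,-0.03,0.51],[0.3,-0.03,-0.035,-0.03,0.51],[0.3,-0.03,-0.035,-0.03,0.51],[0.3,-0.03,-0.035,-0.03,0.51]]]'

```text
time_s: 32.65
tcp_pos: [0.4408, -0.2473, 0.194]
ee_rot: [[-0.858, -0.514, 0.0], [-0.514, 0.858, -0.0], [-0.0, -0.0, -1.0]]
wrist_force: [0.4, 0.5, 0.0]
gripper_width: 0.696
```

Emit:
play_rows --targets '[[[0.3,-0.016,-0.0175,-0.04,0.51],[0.3,-0.016,-0.0175,-0.065,0.51],[0.3,-0.016,-0.0175,-0.085,0.51],[0.3,-0.016,-0.0175,-0.095,0.51],[0.3,-0.016,-0.0175,-0.095,0.51]]]'

```text
time_s: 33.07
tcp_pos: [0.4232, -0.2644, 0.0965]
ee_rot: [[-0.5, -0.866, -0.005], [-0.866, 0.5, 0.002], [0.001, 0.005, -1.0]]
wrist_force: [-0.3, 0.7, 0.1]
gripper_width: 0.7
```

```bash
python3 - <<'E'
from h import *
st();wr("w15");capture("top");st()
c=cal("w15")
print(proj(c,[.4205,-.274,.045]),proj(c,[.4245,-.265,.045]))
im=np.load("pics/w15.npz")["im"]
w=im[100:270,180:400].astype(int);m=((w.mean(2)>150)&((w[...,2]-w[...,0])<6)).astype(np.uint8)*255
m=cv2.morphologyEx(m,cv2.MORPH_OPEN,np.ones((9,9)))
for k in cv2.findContours(m,0,2)[0]:
    (u,v),r=cv2.minEnclosingCircle(k);print("blob",u+180,v+100,r,cv2.contourArea(k),onz(c,u+180,v+100,.045))
E
```

```text
t 33.07 tcp [ 0.4232 -0.2644  0.0965] yaw_y 149.97 w 60.9 F [-0.3  0.7  0.1]
t 33.17 tcp [ 0.4252 -0.2652  0.0991] yaw_y 149.76 w 60.8 F [0.4 0.7 1.5]
[283.7 211.5] [285.3 225.9]
blob 283.5 211.5 19.6087703704834 1092.0 [ 0.4206 -0.2741  0.045 ]
```

Emit:
play_rows --targets '[[[0.3,-0.001,0,-0.03,0],[0.3,-0.001,0,-0.055,0],[0.3,-0.001,0,-0.067,0],[0.3,-0.001,0,-0.07,0],[0.6,-0.001,0,-0.07,0]]]'

```text
time_s: 33.58
tcp_pos: [0.4241, -0.2655, 0.0292]
ee_rot: [[-0.502, -0.865, 0.001], [-0.865, 0.502, -0.0], [0.0, -0.001, -1.0]]
wrist_force: [1.1, 0.1, 0.3]
gripper_width: 0.675
```

Emit:
play_rows --targets '[[[1,0,0,0,0],[1,0,0,0,0],[1,0,0,0,0],[1,0,0,0,0],[1,0,0,0,0]]]'

```text
time_s: 34.0
tcp_pos: [0.424, -0.2658, 0.0296]
ee_rot: [[-0.501, -0.865, 0.002], [-0.865, 0.501, -0.001], [-0.0, -0.002, -1.0]]
wrist_force: [-1.0, -0.0, 2.9]
gripper_width: 0.374
```

Emit:
play_rows --targets '[[[1,0,0,0,0],[1,0,0,0.02,0],[1,0,0,0.06,0],[1,0,0,0.1,0],[1,0,0,0.14,0]]]'

```text
time_s: 34.42
tcp_pos: [0.4223, -0.2653, 0.1699]
ee_rot: [[-0.501, -0.865, -0.002], [-0.865, 0.501, 0.001], [0.0, 0.002, -1.0]]
wrist_force: [0.4, -0.5, -1.0]
gripper_width: 0.381
```

Emit:
play_rows --targets '[[[1,0.055,0.1,0.02,-0.51],[1,0.055,0.1,0.02,-0.51],[1,0.055,0.1,0.02,-0.51],[1,0.055,0.1,0.02,-0.51],[1,0.055,0.1,0.02,-0.51]]]'

```text
time_s: 34.83
tcp_pos: [0.4792, -0.1636, 0.189]
ee_rot: [[-0.861, -0.509, 0.001], [-0.509, 0.861, 0.0], [-0.001, 0.0, -1.0]]
wrist_force: [-0.3, 0.4, -0.9]
gripper_width: 0.378
```

```bash
python3 -c "
from h import *
capture('side');st()"
```

```text
t 34.88 tcp [ 0.4784 -0.1643  0.1886] yaw_y 120.56 w 32.9 F [-1.1 -0.2 -0.9]
```

Emit:
play_rows --targets '[[[1,0.044,0.13,0,-0.25],[1,0.044,0.13,0,-0.25],[1,0.044,0.13,0,-0.25],[1,0.044,0.13,0,-0.25],[1,0.044,0.13,0,-0.25]]]'

```text
time_s: 35.3
tcp_pos: [0.5233, -0.0326, 0.1882]
ee_rot: [[-0.958, -0.287, 0.0], [-0.287, 0.958, 0.0], [-0.0, 0.0, -1.0]]
wrist_force: [-0.9, -0.6, -1.2]
gripper_width: 0.378
```

Emit:
play_rows --targets '[[[1,0.044,0.13,0,-0.258],[1,0.044,0.13,0,-0.258],[1,0.044,0.13,0,-0.258],[1,0.044,0.13,0,-0.258],[1,0.044,0.13,0,-0.258]]]'

```text
time_s: 35.72
tcp_pos: [0.567, 0.0968, 0.1878]
ee_rot: [[-0.999, -0.032, -0.001], [-0.032, 0.999, -0.0], [0.001, -0.0, -1.0]]
wrist_force: [-0.3, -0.1, -0.8]
gripper_width: 0.377
```

Emit:
play_rows --targets '[[[1,0.043,0.129,0,0],[1,0.043,0.129,0,0],[1,0.043,0.129,0,0],[1,0.043,0.129,0,0],[1,0.043,0.129,0,0]]]'

```text
time_s: 36.13
tcp_pos: [0.6095, 0.2247, 0.1873]
ee_rot: [[-1.0, -0.031, -0.002], [-0.031, 1.0, -0.001], [0.002, -0.001, -1.0]]
wrist_force: [0.1, -0.2, -0.9]
gripper_width: 0.378
```

```bash
python3 -c "
from h import *
capture('side');capture('side');st()"
```

```text
t 36.23 tcp [0.6086 0.222  0.1879] yaw_y 91.6 w 32.7 F [ 0.3 -0.5  0.3]
```

Emit:
play_rows --targets '[[[1,0,0.002,-0.04,0],[1,0,0.002,-0.08,0],[1,0,0.002,-0.115,0],[1,0,0.002,-0.138,0],[1,0,0.002,-0.148,0]]]'

```text
time_s: 36.65
tcp_pos: [0.6063, 0.2215, 0.0368]
ee_rot: [[-1.0, -0.025, -0.007], [-0.025, 1.0, -0.004], [0.007, -0.004, -1.0]]
wrist_force: [0.3, -0.2, -1.9]
gripper_width: 0.378
```

Emit:
play_rows --targets '[[[1,0,0,0,0],[1,0,0,0,0],[0.4,0,0,0,0],[0.4,0,0,0,0],[0.4,0,0,0,0]]]'

```text
time_s: 37.07
tcp_pos: [0.6104, 0.226, 0.043]
ee_rot: [[-1.0, -0.028, 0.003], [-0.028, 1.0, 0.002], [-0.004, 0.002, -1.0]]
wrist_force: [-0.1, 1.2, -0.2]
gripper_width: 0.528
```

Emit:
play_rows --targets '[[[0.4,0,0,0.03,0],[0.4,0,0,0.07,0],[0.4,0,0,0.11,0],[0.4,0,0,0.15,0],[0.4,0,-0.02,0.16,0]]]'

```text
time_s: 37.48
tcp_pos: [0.6131, 0.2089, 0.2104]
ee_rot: [[-0.999, -0.032, 0.015], [-0.032, 0.999, 0.007], [-0.016, 0.006, -1.0]]
wrist_force: [0.4, 0.1, 1.4]
gripper_width: 0.595
```

Emit:
play_rows --targets '[[[0.3,-0.06,-0.123,0,-0.38],[0.3,-0.06,-0.123,0,-0.38],[0.3,-0.06,-0.123,0,-0.38],[0.3,-0.06,-0.123,0,-0.38],[0.3,-0.06,-0.123,0,-0.38]]]'

```text
time_s: 37.9
tcp_pos: [0.5479, 0.08, 0.2027]
ee_rot: [[-0.938, 0.347, 0.002], [0.347, 0.938, 0.001], [-0.002, 0.001, -1.0]]
wrist_force: [0.9, 1.2, 0.6]
gripper_width: 0.696
```

Emit:
play_rows --targets '[[[0.3,-0.06,-0.123,0,-0.38],[0.3,-0.06,-0.123,0,-0.38],[0.3,-0.06,-0.123,0,-0.38],[0.3,-0.06,-0.123,0,-0.38],[0.3,-0.06,-0.123,0,-0.38]]]'

```text
time_s: 38.32
tcp_pos: [0.4887, -0.042, 0.2018]
ee_rot: [[-0.743, 0.669, 0.002], [0.669, 0.743, 0.0], [-0.001, 0.001, -1.0]]
wrist_force: [-0.3, 0.1, -0.4]
gripper_width: 0.702
```

Emit:
play_rows --targets '[[[0.3,-0.06,-0.125,0,-0.383],[0.3,-0.06,-0.125,0,-0.383],[0.3,-0.06,-0.125,0,-0.383],[0.3,-0.06,-0.125,0,-0.383],[0.3,-0.06,-0.125,0,-0.383]]]'

```text
time_s: 38.73
tcp_pos: [0.4296, -0.1668, 0.2013]
ee_rot: [[-0.439, 0.899, 0.001], [0.899, 0.439, -0.0], [-0.001, 0.001, -1.0]]
wrist_force: [-0.8, 0.1, -0.0]
gripper_width: 0.701
```

```bash
python3 - <<'E'
from h import *
capture("side");wr("t16",cam="top");wr("w16");st()
c=cal("w16");print("pred disc",proj(c,[.4185,-.1737,.045]),"mid",proj(c,[.4151,-.1672,.045]))
im=np.load("pics/w16.npz")["im"];w=im[:270].astype(int);m=((w.mean(2)>150)&((w[...,2]-w[...,0])<6)).astype(np.uint8)*255
m=cv2.morphologyEx(m,cv2.MORPH_OPEN,np.ones((9,9)))
for k in cv2.findContours(m,0,2)[0]:
    (u,v),r=cv2.minEnclosingCircle(k);print("blob",u,v,r,cv2.contourArea(k),onz(c,u,v,.045))
E
```

```text
t 38.88 tcp [ 0.4308 -0.1648  0.2011] yaw_y 26.23 w 60.9 F [0.2 0.4 1.2]
pred disc [271.1 195.6] mid [270.8 188. ]
blob 263.0 195.5 7.632268905639648 113.0 [ 0.4116 -0.177   0.045 ]
```

```bash
python3 - <<'E'
from h import *
c=cal("w16");im=np.load("pics/w16.npz")["im"].astype(int);w=im[150:240,210:340]
for th in(60,75,90,105,120,135):
    d=w[...,2]-w[...,0];m=((w.mean(2)>th)&(d<8)).astype(np.uint8)*255
    m=cv2.morphologyEx(m,cv2.MORPH_OPEN,np.ones((5,5)))
    for k in cv2.findContours(m,0,2)[0]:
        if cv2.contourArea(k)>80:(u,v),r=cv2.minEnclosingCircle(k);print(th,round(u+210),round(v+150),round(r,1),cv2.contourArea(k),onz(c,u+210,v+150,.045))
m=(((w[...,2]-w[...,0])<12)*255).astype(np.uint8);m=cv2.morphologyEx(cv2.morphologyEx(m,2,np.ones((3,3))),3,np.ones((9,9)))
for k in cv2.findContours(m,0,2)[0]:
    if cv2.contourArea(k)>200: print("body",cv2.contourArea(k),[onz(c,q[0]+210,q[1]+150,.04)[:2].tolist() for q in cv2.boxPoints(cv2.minAreaRect(k))])
E
```

```text
60 272 184 28.9 977.0 [ 0.4143 -0.1635  0.045 ]
75 267 185 26.1 852.5 [ 0.4104 -0.1661  0.045 ]
90 262 185 24.6 512.5 [ 0.4061 -0.1685  0.045 ]
105 261 190 20.4 438.5 [ 0.4075 -0.1726  0.045 ]
120 264 190 17.7 311.5 [ 0.4107 -0.172   0.045 ]
135 264 196 11.3 181.5 [ 0.4131 -0.1768  0.045 ]
body 1855.5 [[0.3883, -0.1478], [0.4183, -0.133], [0.4418, -0.1805], [0.4105, -0.1959]]
```

Emit:
play_rows --targets '[[[0.3,-0.0155,-0.0015,-0.04,0],[0.3,-0.0155,-0.0015,-0.08,0],[0.3,-0.0155,-0.0015,-0.1,0],[0.3,-0.0155,-0.0015,-0.1,0],[0.3,-0.0155,-0.0015,-0.1,0]]]'

```text
time_s: 39.3
tcp_pos: [0.4147, -0.1662, 0.1006]
ee_rot: [[-0.443, 0.897, -0.002], [0.897, 0.443, -0.001], [0.0, -0.002, -1.0]]
wrist_force: [0.2, -0.6, 0.1]
gripper_width: 0.7
```

```bash
python3 - <<'E'
from h import *
capture("side");wr("w17");st()
a=cv2.imread("pics/w17.png");cv2.imwrite("pics/w17c.png",cv2.convertScaleAbs(a[150:450,150:650],alpha=1.5))
E
```

```text
t 39.4 tcp [ 0.4161 -0.1666  0.1023] yaw_y 26.24 w 60.6 F [ 0.6  0.9 -0.4]
```

View pics/w17c.png

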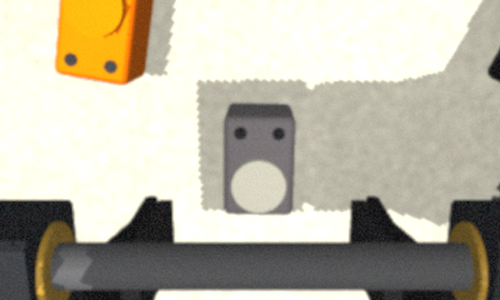

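The motor is aligned between the fingers (crop x≈259, against a midline of 262), and the orange look-alike is clear of them. I'll grip it.

Emit:
play_rows --targets '[[[0.3,-0.0005,0,-0.03,0],[0.3,-0.0005,0,-0.055,0],[0.3,-0.0005,0,-0.068,0],[0.3,-0.0005,0,-0.072,0],[0.6,-0.0005,0,-0.072,0]]]'

```text
time_s: 39.82
tcp_pos: [0.4144, -0.167, 0.0293]
ee_rot: [[-0.441, 0.898, 0.001], [0.898, 0.441, -0.0], [-0.001, 0.001, -1.0]]
wrist_force: [0.2, 0.2, -0.4]
gripper_width: 0.676
```

Emit:
play_rows --targets '[[[1,0,0,0,0],[1,0,0,0,0],[1,0,0,0,0],[1,0,0,0,0],[1,0,0,0,0]]]'

```text
time_s: 40.23
tcp_pos: [0.414, -0.1671, 0.0296]
ee_rot: [[-0.44, 0.898, 0.002], [0.898, 0.44, -0.0], [-0.001, 0.002, -1.0]]
wrist_force: [0.3, 1.3, 3.4]
gripper_width: 0.374
```

Emit:
play_rows --targets '[[[1,0,0,0,0],[1,0,0,0.02,0],[1,0,0,0.06,0],[1,0,0,0.1,0],[1,0,0,0.14,0]]]'

```text
time_s: 40.65
tcp_pos: [0.4122, -0.167, 0.17]
ee_rot: [[-0.44, 0.898, -0.002], [0.898, 0.44, 0.0], [0.001, -0.002, -1.0]]
wrist_force: [1.3, 0.4, -1.2]
gripper_width: 0.381
```

Emit:
play_rows --targets '[[[1,0.065,0.097,0.02,0.57],[1,0.065,0.097,0.02,0.57],[1,0.065,0.097,0.02,0.57],[1,0.065,0.097,0.02,0.57],[1,0.065,0.097,0.02,0.57]]]'

```text
time_s: 41.07
tcp_pos: [0.479, -0.0685, 0.1887]
ee_rot: [[-0.859, 0.512, 0.0], [0.512, 0.859, 0.0], [0.0, 0.0, -1.0]]
wrist_force: [-0.9, -0.3, -0.1]
gripper_width: 0.372
```

Emit:
play_rows --targets '[[[1,0.065,0.097,0,0.567],[1,0.065,0.097,0,0.567],[1,0.065,0.097,0,0.567],[1,0.065,0.097,0,0.567],[1,0.065,0.097,0,0.567]]]'

```text
time_s: 41.48
tcp_pos: [0.5436, 0.0286, 0.1877]
ee_rot: [[-1.0, -0.029, -0.002], [-0.029, 1.0, -0.0], [0.002, -0.0, -1.0]]
wrist_force: [-0.4, -0.2, -0.3]
gripper_width: 0.382
```

Emit:
play_rows --targets '[[[1,0.065,0.097,0,0],[1,0.065,0.097,0,0],[1,0.065,0.097,0,0],[1,0.065,0.097,0,0],[1,0.065,0.097,0,0]]]'

```text
time_s: 41.9
tcp_pos: [0.6082, 0.1252, 0.1871]
ee_rot: [[-1.0, -0.023, -0.003], [-0.023, 1.0, -0.001], [0.003, -0.001, -1.0]]
wrist_force: [-0.1, -0.3, -0.7]
gripper_width: 0.376
```

```bash
python3 -c "
from h import *
capture('side');capture('side');st()"
```

```text
t 42.0 tcp [0.6074 0.1234 0.1879] yaw_y 91.24 w 32.9 F [ 0.5 -0.4 -0.1]
```

Emit:
play_rows --targets '[[[1,0.001,0.001,-0.04,0],[1,0.001,0.001,-0.08,0],[1,0.001,0.001,-0.115,0],[1,0.001,0.001,-0.138,0],[1,0.001,0.001,-0.149,0]]]'

```text
time_s: 42.42
tcp_pos: [0.6061, 0.1226, 0.0362]
ee_rot: [[-1.0, -0.02, -0.007], [-0.02, 1.0, -0.002], [0.007, -0.002, -1.0]]
wrist_force: [-0.1, 0.1, -1.2]
gripper_width: 0.382
```

Emit:
play_rows --targets '[[[1,0,0,0,0],[1,0,0,0,0],[0.4,0,0,0,0],[0.4,0,0,0,0],[0.4,0,0,0,0]]]'

```text
time_s: 42.83
tcp_pos: [0.6104, 0.1253, 0.0419]
ee_rot: [[-1.0, -0.022, 0.004], [-0.022, 1.0, 0.002], [-0.004, 0.001, -1.0]]
wrist_force: [-0.2, -0.1, -0.7]
gripper_width: 0.524
```

Emit:
play_rows --targets '[[[0.4,0,0,0.03,0],[0.4,0,0,0.07,0],[0.4,0,0,0.11,0],[0.4,0,0,0.15,0],[0.4,0,0,0.19,0]]]'

```text
time_s: 43.25
tcp_pos: [0.6091, 0.1248, 0.2333]
ee_rot: [[-1.0, -0.022, 0.002], [-0.022, 1.0, 0.001], [-0.002, 0.001, -1.0]]
wrist_force: [1.7, -0.4, 0.5]
gripper_width: 0.599
```

Emit:
play_rows --targets '[[[0.6,0,0,0.04,0],[0.6,0,0,0.08,0],[0.6,0,0,0.12,0.12],[0.6,0,0,0.12,0.24],[0.6,0,0,0.12,0.36]]]'

```text
time_s: 43.67
tcp_pos: [0.61, 0.1252, 0.3551]
ee_rot: [[-0.926, -0.378, 0.009], [-0.378, 0.926, 0.004], [-0.01, 0.0, -1.0]]
wrist_force: [0.3, 0.5, -0.6]
gripper_width: 0.407
```

```bash
python3 - <<'E'
from h import *
capture("side");wr("t18",cam="top");st()
a=cv2.imread("pics/t18.png")[130:350,220:560];b=cv2.imread("pics/t14.png")[130:350,220:560]
cv2.imwrite("pics/t18c.png",cv2.resize(cv2.convertScaleAbs(a,alpha=1.5),(680,440)))
E
```

```text
t 43.77 tcp [0.6091 0.1249 0.3515] yaw_y 111.87 w 35.4 F [-0.4 -0.4 -0.2]
```

View pics/t18c.png

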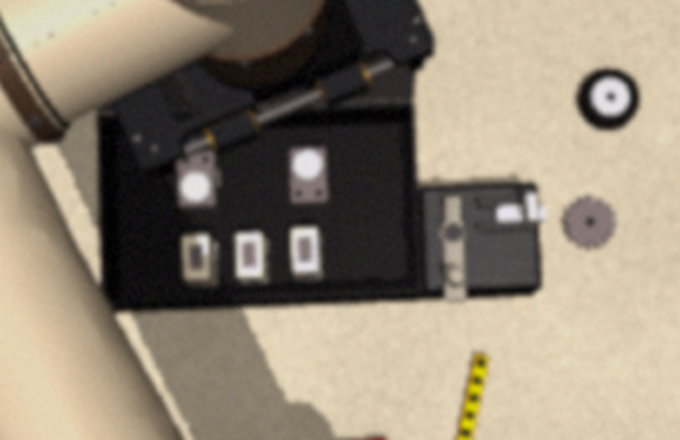

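All five items are inside the tray, with the motors at (195,180) and (308,170) and the packs in a row below. The latch is open and the catch withdrawn, so I go to the handle.

Emit:
play_rows --targets '[[[0.6,0.04,0.023,0,0.6],[0.6,0.04,0.023,0,0.6],[0.6,0.04,0.023,0,0.6],[0.6,0.04,0.023,0,0.6],[0.6,0.04,0.023,0,0.6]]]'

```text
time_s: 44.18
tcp_pos: [0.6493, 0.148, 0.3491]
ee_rot: [[-0.554, -0.833, -0.001], [-0.833, 0.554, -0.001], [0.001, 0.001, -1.0]]
wrist_force: [-0.1, 0.3, -0.9]
gripper_width: 0.402
```

Emit:
play_rows --targets '[[[0.6,0.039,0.023,0,0.603],[0.6,0.039,0.023,0,0.603],[0.6,0.039,0.023,0,0.603],[0.6,0.039,0.023,0,0.603],[0.6,0.039,0.023,0,0.603]]]'

```text
time_s: 44.6
tcp_pos: [0.6883, 0.171, 0.3489]
ee_rot: [[0.016, -1.0, -0.001], [-1.0, -0.016, -0.001], [0.001, 0.001, -1.0]]
wrist_force: [0.4, 0.5, 0.5]
gripper_width: 0.399
```

```bash
python3 - <<'E'
from h import *
capture("side");capture("side");wr("w19");st()
c=cal("w19")
for z in(.262,):print("exp bar px",proj(c,[.689,.12,z]),proj(c,[.688,.17,z]))
g=np.load("pics/w19.npz")["im"].mean(2)
for r in(120,140,160,180,200,220):
    e=np.flatnonzero(np.diff((g[r]<75).astype(int)));print(r,e.tolist())
E
```

```text
t 44.75 tcp [0.6881 0.1709 0.3496] yaw_y -179.47 w 35.0 F [-0.8 -0.3 -0.1]
exp bar px [288. 143.] [288.5 210.5]
120 [107, 110, 125, 128, 143, 146, 162, 165, 180, 183, 199, 207, 307, 308, 309, 311, 315, 316, 317, 318, 321, 322, 324, 325, 328, 329, 334, 335, 345, 346, 351, 352, 369, 370, 373, 374, 384, 385, 389, 390, 391, 393, 396, 397, 399, 403, 404, 440, 515, 523]
140 [109, 112, 127, 130, 145, 148, 163, 166, 182, 184, 200, 208, 282, 300, 302, 313, 315, 326, 365, 376, 418, 438, 515, 521]
160 [111, 114, 129, 132, 147, 150, 165, 168, 183, 186, 201, 209, 278, 297, 303, 437]
180 [114, 117, 131, 134, 148, 153, 166, 170, 183, 188, 201, 210, 279, 296, 303, 376, 417, 435]
200 [116, 119, 133, 136, 150, 154, 167, 172, 185, 189, 202, 211, 279, 325, 362, 375, 410, 433]
220 [119, 121, 135, 139, 152, 156, 169, 173, 186, 190, 203, 212, 280, 302, 306, 326, 361, 384, 411, 432]
```

Emit:
play_rows --targets '[[[0.6,0,0,-0.03,0],[0.6,0,0,-0.06,0],[0.6,0,0,-0.078,0],[0.6,0,0,-0.083,0],[0.6,0,0,-0.083,0]]]'

```text
time_s: 45.17
tcp_pos: [0.6876, 0.1705, 0.2651]
ee_rot: [[0.011, -1.0, -0.003], [-1.0, -0.011, -0.002], [0.002, 0.003, -1.0]]
wrist_force: [0.5, -0.3, 0.2]
gripper_width: 0.398
```

Emit:
play_rows --targets '[[[0.8,0,0,0,0],[1,0,0,0,0],[1,0,0,0,0],[1,0,0,0,0],[1,0,0,0,0]]]'

```text
time_s: 45.58
tcp_pos: [0.6879, 0.171, 0.268]
ee_rot: [[0.014, -1.0, 0.0], [-1.0, -0.014, 0.0], [-0.0, -0.0, -1.0]]
wrist_force: [-1.3, 0.1, 1.7]
gripper_width: 0.125
```

```bash
python3 - <<'E'
from h import *
r=.215;P=lambda a:r*np.array([-np.cos(a),np.sin(a)])
n=20;ph=np.linspace(1.65,-0.01,n+1)
for k in range(0,n,5):
    print([[1]+[round(float(x),4) for x in (d[0],d[0]*.0244,d[1])]+[0] for j in range(1,6) for d in [P(ph[k+j])-P(ph[k])]])
st()
E
```

```text
[[1, -0.0178, -0.0004, 0.0007, 0], [1, -0.0356, -0.0009, -0.0001, 0], [1, -0.0533, -0.0013, -0.0024, 0], [1, -0.0708, -0.0017, -0.0062, 0], [1, -0.0879, -0.0021, -0.0113, 0]]
[[1, -0.0166, -0.0004, -0.0066, 0], [1, -0.0326, -0.0008, -0.0145, 0], [1, -0.0478, -0.0012, -0.0237, 0], [1, -0.0623, -0.0015, -0.0342, 0], [1, -0.0758, -0.0019, -0.0458, 0]]
[[1, -0.0125, -0.0003, -0.0127, 0], [1, -0.024, -0.0006, -0.0264, 0], [1, -0.0342, -0.0008, -0.041, 0], [1, -0.0432, -0.0011, -0.0564, 0], [1, -0.0509, -0.0012, -0.0725, 0]]
[[1, -0.0063, -0.0002, -0.0167, 0], [1, -0.0113, -0.0003, -0.0338, 0], [1, -0.0148, -0.0004, -0.0513, 0], [1, -0.0168, -0.0004, -0.069, 0], [1, -0.0174, -0.0004, -0.0869, 0]]
t 45.58 tcp [0.6879 0.171  0.268 ] yaw_y -179.2 w 10.9 F [-1.3  0.1  1.7]
```

Emit:
play_rows --targets '[[[1,-0.0178,-0.0004,0.0007,0],[1,-0.0356,-0.0009,-0.0001,0],[1,-0.0533,-0.0013,-0.0024,0],[1,-0.0708,-0.0017,-0.0062,0],[1,-0.0879,-0.0021,-0.0113,0]]]'

```text
time_s: 46.0
tcp_pos: [0.6022, 0.1688, 0.2583]
ee_rot: [[0.014, -1.0, 0.009], [-1.0, -0.014, 0.002], [-0.001, -0.009, -1.0]]
wrist_force: [3.9, -0.4, 2.1]
gripper_width: 0.128
```

Emit:
play_rows --targets '[[[1,-0.0166,-0.0004,-0.0066,0],[1,-0.0326,-0.0008,-0.0145,0],[1,-0.0478,-0.0012,-0.0237,0],[1,-0.0623,-0.0015,-0.0342,0],[1,-0.0758,-0.0019,-0.0458,0]]]'

```text
time_s: 46.42
tcp_pos: [0.5251, 0.1667, 0.2123]
ee_rot: [[0.015, -1.0, 0.005], [-1.0, -0.015, 0.001], [-0.001, -0.005, -1.0]]
wrist_force: [-1.6, -0.4, 5.1]
gripper_width: 0.129
```

Emit:
play_rows --targets '[[[1,-0.0125,-0.0003,-0.0127,0],[1,-0.024,-0.0006,-0.0264,0],[1,-0.0342,-0.0008,-0.041,0],[1,-0.0432,-0.0011,-0.0564,0],[1,-0.0509,-0.0012,-0.0725,0]]]'

```text
time_s: 46.83
tcp_pos: [0.4715, 0.1652, 0.1378]
ee_rot: [[0.014, -1.0, -0.002], [-1.0, -0.014, -0.0], [0.0, 0.002, -1.0]]
wrist_force: [-6.6, 0.2, 5.2]
gripper_width: 0.125
```

Emit:
play_rows --targets '[[[1,-0.0063,-0.0002,-0.0167,0],[1,-0.0113,-0.0003,-0.0338,0],[1,-0.0148,-0.0004,-0.0513,0],[1,-0.0168,-0.0004,-0.069,0],[1,-0.0174,-0.0004,-0.0855,0]]]'

```text
time_s: 47.25
tcp_pos: [0.452, 0.1645, 0.0504]
ee_rot: [[0.012, -1.0, -0.007], [-1.0, -0.012, -0.002], [0.002, 0.007, -1.0]]
wrist_force: [-11.1, 4.5, 1.8]
gripper_width: 0.129
```

Emit:
play_rows --targets '[[[1,0,0,-0.001,0],[1,0,0,-0.001,0],[1,0,0,-0.001,0],[1,0,0,-0.001,0]]]'

```text
time_s: 47.58
tcp_pos: [0.4519, 0.1641, 0.0489]
ee_rot: [[0.012, -1.0, -0.008], [-1.0, -0.012, -0.003], [0.003, 0.008, -1.0]]
wrist_force: [-9.4, 4.1, -3.3]
gripper_width: 0.124
```

Emit:
play_rows --targets '[[[1,0,0,-0.003,0],[1,0,0,-0.003,0],[1,0,0,-0.003,0]]]'

```text
time_s: 47.83
tcp_pos: [0.452, 0.1641, 0.0481]
ee_rot: [[0.013, -1.0, -0.008], [-1.0, -0.013, -0.003], [0.003, 0.008, -1.0]]
wrist_force: [-14.7, 3.3, 12.6]
gripper_width: 0.123
```

Emit:
play_rows --targets '[[[1,0,0,-0.003,0],[1,0,0,-0.003,0],[1,0,0,-0.003,0]]]'

```text
time_s: 48.08
tcp_pos: [0.4521, 0.164, 0.0469]
ee_rot: [[0.014, -1.0, -0.007], [-1.0, -0.014, -0.004], [0.004, 0.008, -1.0]]
wrist_force: [-19.2, 2.6, 26.7]
gripper_width: 0.126
```

Emit:
play_rows --targets '[[[1,0,0,0.004,0],[0.6,0,0,0.005,0],[0.6,0,0,0.005,0],[0.6,0,0,0.005,0],[0.6,0,0,0.04,0]]]'

```text
time_s: 48.5
tcp_pos: [0.4532, 0.1633, 0.0801]
ee_rot: [[0.012, -1.0, -0.01], [-1.0, -0.012, -0.006], [0.006, 0.01, -1.0]]
wrist_force: [0.7, 0.6, -0.3]
gripper_width: 0.338
```

Emit:
play_rows --targets '[[[0.5,0,0,0.04,0],[0.5,0,0,0.08,0],[0.5,0.02,-0.03,0.105,0],[0.5,0.04,-0.06,0.105,0],[0.5,0.05,-0.09,0.105,0]]]'

```text
time_s: 48.92
tcp_pos: [0.5102, 0.0755, 0.193]
ee_rot: [[0.016, -1.0, 0.009], [-1.0, -0.016, 0.003], [-0.003, -0.009, -1.0]]
wrist_force: [0.3, -0.8, -0.2]
gripper_width: 0.498
```

```bash
python3 - <<'E'
from h import *
capture("side");wr("w20");st()
c=cal("w20");print(proj(c,[.511,0.0,.122]))
a=cv2.imread("pics/w20.png");cv2.imwrite("pics/w20c.png",a[0:420,150:700])
E
```

```text
t 49.02 tcp [0.5082 0.0726 0.1905] yaw_y -179.48 w 43.3 F [-0.4  0.1 -1.5]
[287.9 113.6]
```

Emit:
play_rows --targets '[[[0.5,0.004,-0.036,0,0],[0.5,0.004,-0.072,-0.01,0],[0.5,0.004,-0.072,-0.04,0],[0.5,0.004,-0.072,-0.04,0],[0.5,0.004,-0.072,-0.04,0]]]'

```text
time_s: 49.43
tcp_pos: [0.5098, 0.0031, 0.1489]
ee_rot: [[0.014, -1.0, -0.003], [-1.0, -0.014, -0.001], [0.001, 0.003, -1.0]]
wrist_force: [0.0, -0.3, 0.8]
gripper_width: 0.496
```

```bash
python3 - <<'E'
from h import *
capture("side");st();wr("w21")
E
```

```text
t 49.48 tcp [0.5109 0.0038 0.1503] yaw_y -179.14 w 43.5 F [ 0.4 -0.3  0.7]
```

Emit:
play_rows --targets '[[[0.5,0.0005,-0.0033,-0.02,0],[0.5,0.0005,-0.0033,-0.035,0],[0.5,0.0005,-0.0033,-0.039,0],[0.5,0.0005,-0.0033,-0.039,0],[0.8,0.0005,-0.0033,-0.039,0]]]'

```text
time_s: 49.95
tcp_pos: [0.5118, 0.0008, 0.1119]
ee_rot: [[0.016, -1.0, 0.002], [-1.0, -0.016, 0.0], [-0.0, -0.002, -1.0]]
wrist_force: [0.9, 0.1, -0.3]
gripper_width: 0.472
```

Emit:
play_rows --targets '[[[1,0,0,0,0],[1,0,0,0,0],[1,0,0,0,0],[1,0,0,0,0],[1,0,0,0,0]]]'

```text
time_s: 50.37
tcp_pos: [0.5115, 0.0001, 0.1111]
ee_rot: [[0.014, -1.0, 0.002], [-1.0, -0.014, 0.0], [-0.0, -0.002, -1.0]]
wrist_force: [-0.2, 0.0, 0.3]
gripper_width: 0.14
```

```bash
python3 - <<'E'
from h import *
a0=np.radians(91.4);P=lambda a:0.04*np.array([np.cos(a0+a),np.sin(a0+a)])
n=15;ph=np.linspace(1.55,-.015,n+1)
for k in range(0,n,5):
    print([[1]+[float(x) for x in (P(ph[k+j])-P(ph[k])).round(4)]+[0,round(float(ph[k+j]-ph[k]),3)] for j in range(1,6)])
st()
E
```

```text
[[1, 0.0002, 0.0042, 0, -0.104], [1, 0.0008, 0.0083, 0, -0.209], [1, 0.0019, 0.0123, 0, -0.313], [1, 0.0034, 0.0162, 0, -0.417], [1, 0.0052, 0.02, 0, -0.522]]
[[1, 0.0023, 0.0035, 0, -0.104], [1, 0.0049, 0.0068, 0, -0.209], [1, 0.0078, 0.0097, 0, -0.313], [1, 0.011, 0.0124, 0, -0.417], [1, 0.0145, 0.0147, 0, -0.522]]
[[1, 0.0037, 0.0019, 0, -0.104], [1, 0.0076, 0.0034, 0, -0.209], [1, 0.0116, 0.0046, 0, -0.313], [1, 0.0157, 0.0053, 0, -0.417], [1, 0.0199, 0.0055, 0, -0.522]]
t 50.37 tcp [5.115e-01 1.000e-04 1.111e-01] yaw_y -179.18 w 12.2 F [-0.2  0.   0.3]
```

Emit:
play_rows --targets '[[[1,0.0002,0.0042,0,-0.104],[1,0.0008,0.0083,0,-0.209],[1,0.0019,0.0123,0,-0.313],[1,0.0034,0.0162,0,-0.417],[1,0.0052,0.02,0,-0.522]]]'

```text
time_s: 50.78
tcp_pos: [0.5172, 0.0197, 0.1111]
ee_rot: [[-0.49, -0.871, 0.002], [-0.871, 0.49, -0.001], [-0.001, -0.002, -1.0]]
wrist_force: [2.8, -4.0, -1.8]
gripper_width: 0.136
```

Emit:
play_rows --targets '[[[1,0.0023,0.0035,0,-0.104],[1,0.0049,0.0068,0,-0.209],[1,0.0078,0.0097,0,-0.313],[1,0.011,0.0124,0,-0.417],[1,0.0145,0.0147,0,-0.522]]]'

```text
time_s: 51.2
tcp_pos: [0.5316, 0.0338, 0.1111]
ee_rot: [[-0.86, -0.511, 0.002], [-0.511, 0.86, -0.002], [-0.001, -0.002, -1.0]]
wrist_force: [3.5, -5.0, -0.7]
gripper_width: 0.141
```

Emit:
play_rows --targets '[[[1,0.0037,0.0019,0,-0.104],[1,0.0076,0.0034,0,-0.209],[1,0.0116,0.0046,0,-0.313],[1,0.0157,0.0053,0,-0.417],[1,0.0199,0.0055,0,-0.522]]]'

```text
time_s: 51.62
tcp_pos: [0.5509, 0.0391, 0.111]
ee_rot: [[-1.0, -0.014, 0.0], [-0.014, 1.0, -0.002], [-0.0, -0.002, -1.0]]
wrist_force: [2.4, -3.5, 1.3]
gripper_width: 0.133
```

Emit:
play_rows --targets '[[[1,0.0005,0,0,0],[1,0.0005,0,0,0],[1,0.0005,0,0,0]]]'

```text
time_s: 51.87
tcp_pos: [0.5515, 0.0391, 0.111]
ee_rot: [[-1.0, -0.022, 0.001], [-0.022, 1.0, -0.001], [-0.001, -0.001, -1.0]]
wrist_force: [3.9, -5.4, -0.3]
gripper_width: 0.138
```

Emit:
play_rows --targets '[[[1,0.002,0,0,0],[1,0.002,0,0,0],[1,0.002,0,0,0]]]'

```text
time_s: 52.12
tcp_pos: [0.5519, 0.0392, 0.1109]
ee_rot: [[-1.0, -0.021, -0.002], [-0.021, 1.0, -0.002], [0.002, -0.002, -1.0]]
wrist_force: [-1.7, -4.9, 3.5]
gripper_width: 0.139
```

Emit:
play_rows --targets '[[[1,0.002,0,0,0],[1,0.002,0,0,0],[1,0.002,0,0,0]]]'

```text
time_s: 52.37
tcp_pos: [0.552, 0.0392, 0.1108]
ee_rot: [[-1.0, -0.02, -0.006], [-0.02, 1.0, -0.002], [0.006, -0.002, -1.0]]
wrist_force: [-5.9, -4.3, 6.8]
gripper_width: 0.132
```

Emit:
play_rows --targets '[[[0.5,-0.004,0,0,0],[0.5,-0.004,0,0,0],[0.5,-0.004,0,0,0],[0.5,-0.004,0,0.02,0],[0.5,-0.004,0,0.04,0]]]'

```text
time_s: 52.78
tcp_pos: [0.55, 0.0407, 0.1496]
ee_rot: [[-1.0, -0.02, -0.003], [-0.02, 1.0, -0.0], [0.003, -0.0, -1.0]]
wrist_force: [0.5, 0.3, 1.1]
gripper_width: 0.429
```

Emit:
play_rows --targets '[[[0.5,0.008,-0.036,0,0],[0.5,0.017,-0.072,0,0],[0.5,0.017,-0.106,0,0],[0.5,0.017,-0.106,0,0],[0.5,0.017,-0.106,0,0]]]'

```text
time_s: 53.2
tcp_pos: [0.5679, -0.0667, 0.1501]
ee_rot: [[-1.0, -0.016, -0.0], [-0.016, 1.0, 0.001], [0.0, 0.001, -1.0]]
wrist_force: [0.5, -0.8, 0.9]
gripper_width: 0.502
```

```bash
python3 - <<'E'
from h import *
capture("side");st()
E
```

```text
t 53.25 tcp [ 0.5679 -0.0658  0.1502] yaw_y 91.03 w 43.5 F [-1.4  0.3 -0.1]
```

Emit:
play_rows --targets '[[[0.5,0.0005,-0.001,-0.025,0],[0.5,0.0005,-0.001,-0.042,0],[0.5,0.0005,-0.001,-0.045,0],[0.5,0.0005,-0.001,-0.045,0],[0.8,0.0005,-0.001,-0.045,0]]]'

```text
time_s: 53.67
tcp_pos: [0.5691, -0.0659, 0.1063]
ee_rot: [[-1.0, -0.021, 0.001], [-0.021, 1.0, -0.0], [-0.001, -0.0, -1.0]]
wrist_force: [0.5, 0.4, -0.3]
gripper_width: 0.476
```

Emit:
play_rows --targets '[[[1,0,0,0,0],[1,0,0,0,0],[1,0,0,0,0],[1,0,0,0,0],[1,0,0,0,0]]]'

```text
time_s: 54.08
tcp_pos: [0.5685, -0.0667, 0.1061]
ee_rot: [[-1.0, -0.019, 0.001], [-0.019, 1.0, 0.0], [-0.001, 0.0, -1.0]]
wrist_force: [0.7, 5.6, -1.2]
gripper_width: 0.134
```

Emit:
play_rows --targets '[[[1,0,0.006,0,0],[1,0,0.012,0,0],[1,-0.0005,0.018,0,0],[1,-0.0005,0.022,0,0],[1,-0.0005,0.024,0,0]]]'

```text
time_s: 54.5
tcp_pos: [0.5679, -0.0433, 0.1062]
ee_rot: [[-1.0, -0.02, -0.0], [-0.02, 1.0, -0.002], [0.0, -0.002, -1.0]]
wrist_force: [2.0, -11.3, 2.0]
gripper_width: 0.109
```

Emit:
play_rows --targets '[[[1,0,0.001,0,0],[1,0,0.001,0,0],[1,0,0.001,0,0]]]'

```text
time_s: 54.75
tcp_pos: [0.5679, -0.0434, 0.1061]
ee_rot: [[-1.0, -0.019, -0.0], [-0.019, 1.0, -0.003], [0.0, -0.003, -1.0]]
wrist_force: [-0.1, -8.6, 2.5]
gripper_width: 0.105
```

Emit:
play_rows --targets '[[[0.5,0,0.001,0,0],[0.5,0,0.001,0,0],[0.5,0,0.001,0,0],[0.5,0,0,0.03,0],[0.5,0,0,0.07,0]]]'

```text
time_s: 55.17
tcp_pos: [0.5651, -0.0413, 0.1722]
ee_rot: [[-1.0, -0.018, -0.01], [-0.018, 1.0, -0.0], [0.01, 0.0, -1.0]]
wrist_force: [0.6, 0.3, 0.2]
gripper_width: 0.399
```

Emit:
play_rows --targets '[[[0.3,-0.03,-0.08,0.08,0],[0.3,-0.03,-0.08,0.08,0],[0.3,-0.03,-0.08,0.08,0],[0.3,-0.03,-0.08,0.08,0],[0.3,-0.03,-0.08,0.08,0]]]'

```text
time_s: 55.58
tcp_pos: [0.5382, -0.1219, 0.257]
ee_rot: [[-1.0, -0.017, 0.004], [-0.017, 1.0, 0.001], [-0.004, 0.001, -1.0]]
wrist_force: [0.2, 0.8, -0.1]
gripper_width: 0.685
```

Emit:
play_rows --targets '[[[0.3,-0.06,-0.17,0,0],[0.3,-0.06,-0.17,0,0],[0.3,-0.06,-0.17,0,0],[0.3,-0.06,-0.17,0,0],[0.3,-0.06,-0.17,0,0]]]'

```text
time_s: 56.0
tcp_pos: [0.4762, -0.2939, 0.2535]
ee_rot: [[-1.0, -0.016, -0.003], [-0.016, 1.0, 0.001], [0.003, 0.001, -1.0]]
wrist_force: [-0.0, -0.0, 0.4]
gripper_width: 0.696
```

```bash
python3 - <<'E'
from h import *
capture("side");wr("t22",cam="top");wr("s22",cam="side");st()
a=cv2.imread("pics/s22.png");b=cv2.imread("pics/t22.png")
cv2.imwrite("pics/m22.png",np.vstack([cv2.resize(a[150:400,330:700],(592,400)),b[150:350,200:792]]))
E
```

```text
t 56.15 tcp [ 0.4774 -0.2915  0.2537] yaw_y 90.98 w 61.1 F [ 0.4  0.1 -0.5]
```

View pics/m22.png

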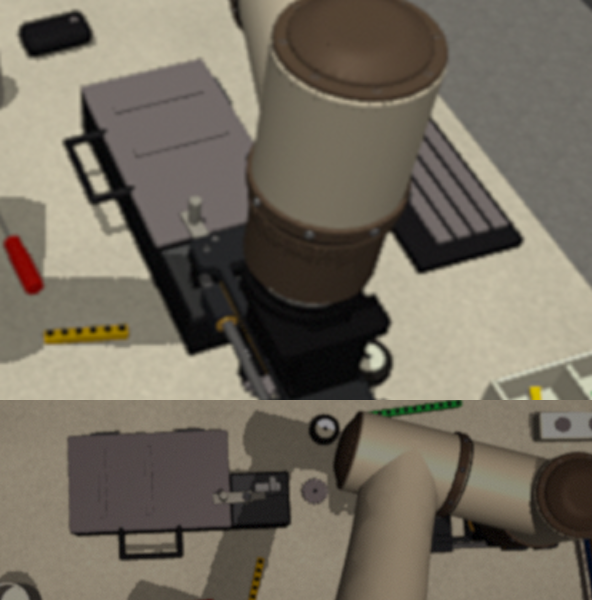

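The lid is shut, with the latch over it and the catch home, as at the start. One numeric comparison with the first top picture, then I hand in.

```bash
python3 - <<'E'
from h import *
a=np.load("pics/top0.npy");b=np.load("pics/t22.npz")["im"]
for n,(x0,y0,x1,y1) in dict(latch=(285,160,318,182),catch=(316,158,342,180),handle=(220,192,272,218)).items():
    A=cv2.cvtColor(a[y0:y1,x0:x1],6).astype(np.float32);B=cv2.cvtColor(b[y0:y1,x0:x1],6).astype(np.float32)
    print(n,"shift px",np.round(cv2.phaseCorrelate(A,B),2))
finish_job();st()
E
```

```text
Traceback (most recent call last):
ValueError: setting an array element with a sequence. The requested array has an inhomogeneous shape after 1 dimensions. The detected shape was (2,) + inhomogeneous part.
```

```bash
python3 - <<'E'
from h import *
a=np.load("pics/top0.npy");b=np.load("pics/t22.npz")["im"]
for n,(x0,y0,x1,y1) in dict(latch=(285,160,318,182),catch=(316,158,342,180),handle=(220,192,272,218)).items():
    A=cv2.cvtColor(a[y0:y1,x0:x1],6).astype(np.float32);B=cv2.cvtColor(b[y0:y1,x0:x1],6).astype(np.float32)
    print(n,"shift px",cv2.phaseCorrelate(A,B))
finish_job();st()
E
```

```text
latch shift px ((0.08740147671016985, 0.049628293747643326), 0.8592999467143306)
catch shift px ((0.5316419091244367, 0.06322906433461917), 1.0012084985220875)
handle shift px ((-0.07487433378268094, 0.3813924861712561), 0.9746229350975675)
the job is handed in; nothing more can be done
the job is handed in; nothing more can be done
```

The kit is packed and the job is handed in, at about 56 s on the robot's clock. In order:
- **Opening:** I withdrew the catch, turned the latch open and lifted the lid to its stop.
- **Packing:** I pulled all three packs off the rail and put them and both motors in the tray. I left the bystanders and the orange look-alikes alone.
- **Closing:** I shut the lid, turned the latch back and slid the catch home.

**Last checks**
- **Contents:** a top view just before closing showed all five items in the tray.
- **Stops:** the lid (about 27 N), latch (about 6 N) and catch (about 9 N) were each pushed until they resisted, and the latch and catch stopped within 0.5 mm of where I first gripped them.
- **Comparison with the first top picture:** the latch moved 0.1 px and the handle 0.4 px. The catch showed 0.5 px, about 1 mm and towards the withdrawn side, which disagrees slightly with its stop reading; I did not check it further.

**What went wrong or went over**
- The first two handle grasps missed because the bar was about 2 cm lower than my camera estimate. The third held.
- I viewed 18 pictures against the budget of 14.

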